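# Refocus the coat scope: clear the deck, free the cam lever, dial to the red mark, lock

### The job

Take the grey curry brush off the coat scope's deck and lay it flat, handle up, on the floor of the wooden tray beside the steel comb. Then swing the orange-handled cam lever fully to its green free mark, turn the black focus knob until its white pointer meets the red index mark, and swing the lever fully back to the red lock mark so that the setting stays. Do not turn the knob before the lever is free, and do not disturb the comb, the other brushes, the jar, the bottle or the bowl.

Things in the scene. Friction and masses are not known exactly. Their poses are not given: they have to be found in the camera images.
- scope: Fixed coat scope stand, white plate 260 (x) x 360 (y) mm, its deck (top) 30 mm high; origin: centre of its underside, x away from the robot. Left (+y): dial face 134 x 140 mm centred at (0, 90, 100) mm, leaning 0.6 rad to -x. Column 280 mm tall at (112, 163), its scope head reaching 130 mm to +x. Lever pivot at (60, -40). Deck marks under the lever's stops: red = locked, green = free.
- knob_body (a joint): Angle of the focus knob, rad; grows anticlockwise seen from in front of the dial; at 0 the pointer points up the slope of the dial face. Range -3.7 to 3.7; it stays where it is left. The scope head rides up and down with it.
- knob_grip (a point): On the knob's axis, 36 mm out from the dial face: the point to grip. z axis: outward along the knob's axis (0.6 rad from vertical); x axis: along the grip bar to the pointer end. Black knob: skirt 84 mm across, 12 mm high; on it a grip bar 78 x 18 mm standing from 12 to 46 mm above the face, with a white line on the pointer half.
- pointer (a point): Where the white pointer line meets the dial scale: 50 mm from the knob's axis in the pointer's direction, 3 mm above the dial face. Turns with the knob.
- red_mark (a point): On the red index mark (22 x 12 mm) at the dial's edge: 50 mm from the knob's axis, 3 mm above the dial face. It is set for the episode and cannot be pushed; the setting is right when the pointer point coincides with it.
- lever_body (a joint): Angle of the cam lever, rad: 0 = locked (lever points to -x of the scope, at the red mark), 1.571 = free (points to -y of the scope, at the green mark); seen from above it turns anticlockwise from locked to free; it stays where it is left.
- lever_grip (a point): Point on the axis of the lever's upright orange handle (24 mm diameter, from 14 to 64 mm above the deck), 48 mm above the deck, 100 mm from the lever's upright pivot axis. The flat steel arm below it is 18 mm wide, 14 to 26 mm above the deck.
- curry_brush: Loose grey curry brush, 140 g, lying on the deck in the lever's way. Pad 115 (x) x 62 (y) mm, 22 mm high; on it a grip ridge 80 (x) x 28 (y) mm, from 22 to 50 mm high. Origin at the centre of its underside, z up.
- tray: Fixed wooden tray 210 (x) x 180 (y) x 26 mm, walls and floor 5 mm thick; origin at the centre of its underside.
- comb: Loose steel comb, 180 (x) x 32 (y) x 7 mm, lying in the tray along its -y wall; leave it there. Origin at the middle of its underside.
- slicker_brush: Bystander: blue slicker brush 160 mm long, 24 mm high, lying on the table.
- pin_brush: Bystander: wooden pin brush 185 mm long, 32 mm high, lying close beside the scope's left edge.
- treat_jar: Bystander: closed glass treat jar, 108 mm diameter, 167 mm high.
- shampoo: Bystander: amber bottle, 64 mm diameter, 190 mm high.
- bowl: Bystander: blue bowl, 110 mm diameter, 50 mm high.
There are look-alikes about, which are no part of the job. Of the things shaped like the curry_brush, the grey one is meant.

How it is judged:
By the outcome, as a careful person would: the job done as asked, in the order asked, and still so for the second after the job is handed in, with the robot touching nothing.
It also fails if it takes over 72 s, if anything falls off the work surface, if the arm or the gripper's body presses on something with over 40 N, if the wrist force passes 120 N, or if a joint passes its speed limit or range.

### The arm

A 7-joint arm with a two-finger parallel gripper is mounted at the origin on the work surface. World frame = base frame: x ahead of the robot, y to its left, z up, the work surface at z = 0. Lengths are in m, angles in degrees, forces in N, time in s.
With the tool pointing down it reaches from about 0.425 to 0.875 m from the base axis. Payload 9.9 kg.
Tool frame: the origin (TCP) lies on the centre line of the jaws, within the pads' length; the fingertips stand ahead of it and the grasp point (between the pads) is the TCP (env.tip_extent is the z of the fingertips in the tool frame, in m); z points along the fingers, y is the line along which they close (so a half turn about z gives the same grasp; the last joint's range is limited). The gripper opens to 85 mm and grips with 20 to 120 N. Pads are 22 mm wide; open, the fingers measure 114 mm over their backs; the gripper's body (76 mm by 85 mm) begins 54 mm behind the grasp point. The pads swing forward as they close: fully open they stand 13 mm farther back than shut.
Start: joints at [-74.817, 32.985, 1.427, 82.34, -0.859, 64.687, -3.237], TCP at [0.231, 0.634, 0.215] pointing down, gripper open.
Joint ranges: [-157.87, 157.87], [-19.46, 123.44], [-87.15, 90], [11.01, 140.99], [-62.26, 242.26], [9.8, 113.94], [-161.44, 161.44]. Speed limits (degrees/s): [127.2, 127.2, 172.46, 172.46, 180, 180, 180].

### API

Orientations are given as a 3x3 rotation matrix whose columns are the frame's x, y, z axes.
In Python, from bench import env gives the robot as it stands.
- The arm moves only by the tool move_arm, never from a script. Its argument "increments" is a list of rows, each an object of numbers: "dx", "dy", "dz": the shift along the tool's x, y, z each as a share of 30 cm, from -1 to 1; "wx", "wy", "wz": the turn, a rotation vector about the tool's x, y, z each as a share of 180 degrees, from -1 to 1; "grip": the opening, from -1 (shut) to 1 (fully open). A call has 1 to 10 rows; each row shifts and turns the commanded pose from where the row before left it, along the tool's axes as they then stand; what a row does not reach is not made up. A row lasts 1/12 s, in which the tool goes at most 41.7 mm and 7.16 degrees, less where a joint would pass 70% of its speed; a pose out of reach is approached as far as the arm can. A call with a number of a shift or a turn outside -1 to 1 is refused whole. A call with a gripper value outside its range is refused whole. The fingers move at their own pace and stop on an object; the grip force is fixed at half the most. Time passes only in rows, so rows that do not move let the fingers close. It gives the time, the measured TCP pose, the force, the opening and the grip force at its end, in the units of the state.
- env.observe(): the state, without advancing time (a new reading comes with each control period).
- env.camera(name): name is "side" or "top" or "wrist"; returns a dict with "image" (384x512x3 uint8, red, green, blue), "fov_y" (degrees; the focal length in pixels is half the picture's height over the tangent of half this angle, whatever the lens; pixels are square), "cx", "cy" (the principal point, pixels), "R" (3x3) and "t" (3): a world point X has camera coordinates R X + t. Camera axes: x right, y down, z forward; pixel columns grow to the right and rows downward; lengths in m; the calibration is good to about 2 mm. A picture is of the moment at which its call begins. There is no depth.
- env.close_job(): hands the job in; it is judged then, once.
The state is a dict: "t": time; "qpos": joint angles; "qd": joint speeds; "joint_torque": joint torques, N m; "tool_pos": TCP position; "orientation": TCP orientation; "ft_force": force on the tool from outside, world axes, zero at the start; "ft_torque": the same for the moment, N m; "gripper_width": opening from 0.0 (shut) to 1.0 (fully open); "grasp_force": force on a finger pad.
Only numpy, scipy, OpenCV 4.12 (cv2) and the standard library are available. Lean on these libraries where they do the work, as an engineer would, in place of code of your own. Each camera call takes 0.05 s, during which the arm holds its last target. There are 200 camera calls.

## Working session

There is one attempt and no reset: what is moved stays moved. The work goes in short steps, Python scripts to look and compute and a tool call to move; the robot and the scene stay as the last step left them, time stands still between calls to the robot, and variables do not carry over. Pictures are saved under pics/ and viewed, at most 10 in all, crops included, and the job is handed in when it is done.

Besides the shell and the picture viewer there is one more tool, called after "Emit:" as name(argument=value, ...), one argument or row to a line, values as JSON. move_arm: Moves the arm, as the interface text tells. Shift numbers are shares of 30 cm and turn numbers shares of 180 degrees, none past 1 either way. Its arguments: {"type":"object","properties":{"increments":{"type":"array"}},"required":["increments"]}

```bash
mkdir -p pics; cat > h.py <<'E'
import numpy as np, cv2, pickle
from bench import env
def snap(n,f):
    c=env.camera(n); pickle.dump(c,open(f'pics/{f}.pkl','wb')); cv2.imwrite(f'pics/{f}.png',c['image'][:,:,::-1]); return c
def load(f): return pickle.load(open(f'pics/{f}.pkl','rb'))
def foc(c): return c['image'].shape[0]/2/np.tan(np.radians(c['fov_y'])/2)
def ray(c,u,v):
    R=np.array(c['R']);t=np.array(c['t']);f=foc(c)
    return -R.T@t, R.T@np.array([(u-c['cx'])/f,(v-c['cy'])/f,1])
def onz(c,u,v,z):
    o,d=ray(c,u,v); return o+d*(z-o[2])/d[2]
def proj(c,X):
    p=np.array(c['R'])@np.array(X)+np.array(c['t']);f=foc(c); return f*p[0]/p[2]+c['cx'],f*p[1]/p[2]+c['cy']
E
python3 - <<'E'
from h import *
a=snap('top','top0');b=snap('side','side0')
for c in(a,b): print(c['fov_y'],c['cx'],c['cy'],ray(c,256,192))
for n in('top0','side0'):
    i=cv2.imread(f'pics/{n}.png');cv2.imwrite(f'pics/{n}_b.png',cv2.resize(i,(800,600),interpolation=cv2.INTER_CUBIC))
s=env.observe();print(s)
print(env.tip_extent)
E
```

```text
45.17577148787129 244.24575345652408 194.80308675376713 (array([0.39076253, 0.0252485 , 1.43723723]), array([ 0.11159454, -0.04029828, -0.99328155]))
51.41789695447652 257.8485895330981 186.28733915510924 (array([ 0.23489802, -0.96718188,  1.00855122]), array([ 0.22769578,  0.7130189 , -0.66331393]))
{'t': 0.1, 'qpos': array([-74.81546475,  33.02744492,   1.42431348,  82.38124241,
        -0.86001619,  64.68756175,  -3.23700605]), 'qd': array([ 0.03541567, -0.13917112,  0.00497423, -0.10701276, -0.0062769 ,
       -0.00391823,  0.13526887]), 'joint_torque': array([ 6.39558333e-03, -7.67306471e+01,  2.25806415e+00, -2.86599898e+01,
        1.59414142e-02,  8.72700271e-03, -3.19340893e-05]), 'tool_pos': array([0.23055709, 0.63394169, 0.21403618]), 'orientation': array([[-9.39784174e-01,  3.41768213e-01, -4.41469069e-04],
       [ 3.41768490e-01,  9.39783091e-01, -1.42846142e-03],
       [-7.33175405e-05, -1.49332565e-03, -9.99998882e-01]]), 'ft_force': array([-0.00940695,  0.50815312, -0.28916109]), 'ft_torque': array([-0.01333546,  0.00377935,  0.01387095]), 'grasp_force': 0.0, 'gripper_width': 0.9987995651433439}
0.019
```

View pics/top0_b.png

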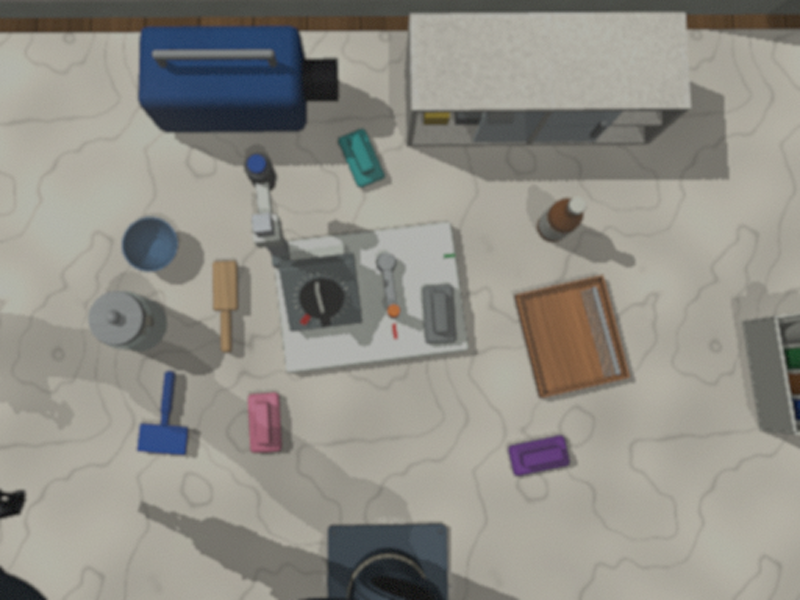

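View pics/side0_b.png

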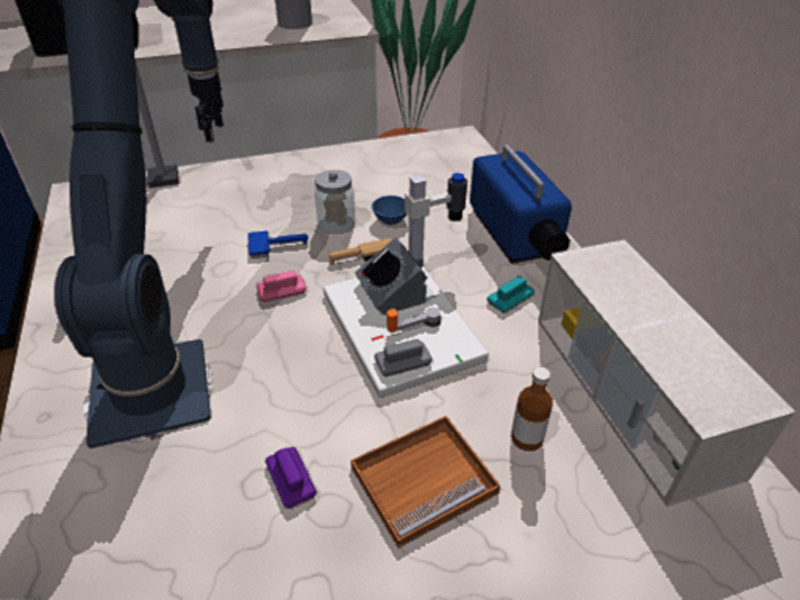

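Top view (800×600 scale): the brush-shaped things are grey on the deck (438,313), pink (265,422), purple (540,455) and teal (361,157). The grey one on the white deck in the lever's way fits the description. The lever's orange handle is at (393,311), the dial's red mark at (305,320), and the tray at (573,336) with the comb along its right (-y) wall. Next I'll confirm with an enlarged crop.

```bash
python3 - <<'E'
from h import *
i=cv2.imread('pics/top0.png')[135:265,165:415]
cv2.imwrite('pics/crop1.png',cv2.resize(i,None,fx=3.2,fy=3.2,interpolation=cv2.INTER_CUBIC))
i=cv2.imread('pics/side0.png')[140:260,195:320]
cv2.imwrite('pics/crop2.png',cv2.resize(i,None,fx=5,fy=5,interpolation=cv2.INTER_CUBIC))
E
```

```text
(no output)
```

View pics/crop1.png

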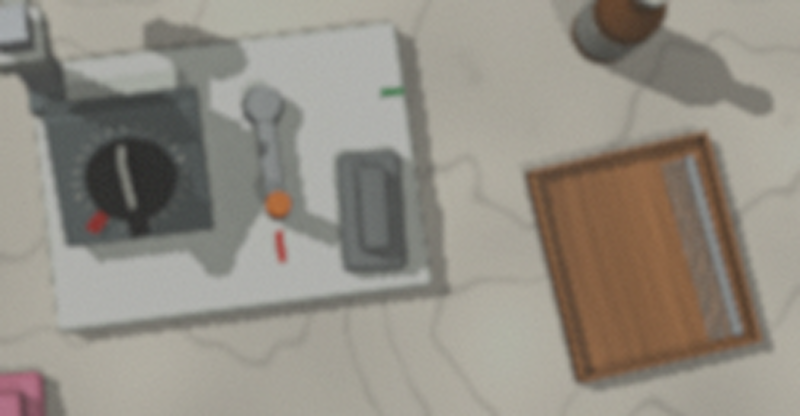

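View pics/crop2.png

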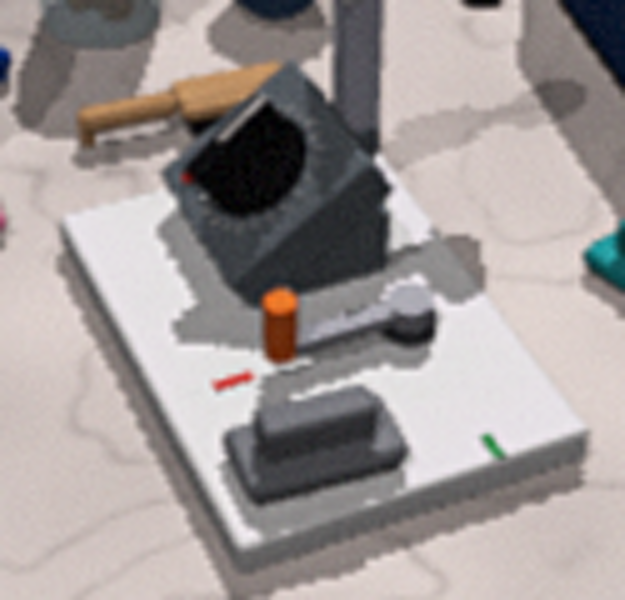

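The crop confirms the grey brush on the deck next to the lever. In crop 1 its ridge is at about (375,207) and its pad spans (337,152) to (410,270). The pointer line runs up the slope and the red mark is at (97,222).

```bash
cat > fit.py <<'E'
from h import *
from scipy.optimize import least_squares
T=load('top0');S=load('side0')
tp=lambda u,v:(165+(u+.5)/3.2-.5,135+(v+.5)/3.2-.5); sp=lambda u,v:(195+(u+.5)/5-.5,140+(v+.5)/5-.5)
def W(p,X): c,s=np.cos(p[2]),np.sin(p[2]); X=np.array(X,float); return np.array([p[0]+c*X[0]-s*X[1],p[1]+s*X[0]+c*X[1],X[2]])
def fit(obs,p0):
    f=lambda p:np.concatenate([np.array(proj(c,W(p,X)))-uv for c,uv,X in obs])
    r=least_squares(f,p0,loss='soft_l1'); return r.x,f(r.x).reshape(-1,2)
sc=[(T,tp(62,330),(-.13,.18,.03)),(T,tp(393,22),(.13,-.18,.03)),(T,tp(430,283),(-.13,-.18,.03)),
 (S,sp(62,220),(-.13,.18,.03)),(S,sp(242,550),(-.13,-.18,.03)),(S,sp(588,430),(.13,-.18,.03)),
 (T,tp(278,203),(-.04,-.04,.094)),(S,sp(281,298),(-.04,-.04,.094))]
ps,r=fit(sc,[.6,.05,0]);print('scope',ps,'\n',r.round(1))
tr=[(T,tp(*uv),X) for uv,X in [((527,172),(.105,.09,.026)),((706,132),(.105,-.09,.026)),((767,343),(-.105,-.09,.026)),((580,382),(-.105,.09,.026))]]
tr+=[(S,(u*.64,v*.64),X) for (u,v),X in [((445,420),(.105,.09,.026)),((498,487),(.105,-.09,.026)),((400,542),(-.105,-.09,.026)),((352,464),(-.105,.09,.026))]]
pt,r=fit(tr,[.55,-.4,.2]);print('tray',pt,'\n',r.round(1))
br=[(T,tp(*uv),X) for uv,X in [((337,155),(.0575,.031,.052)),((402,151),(.0575,-.031,.052)),((409,268),(-.0575,-.031,.052)),((345,270),(-.0575,.031,.052)),
 ((361,164),(.04,.014,.08)),((386,163),(.04,-.014,.08)),((389,249),(-.04,-.014,.08)),((363,250),(-.04,.014,.08))]]
br+=[(S,sp(*uv),X) for uv,X in [((262,436),(-.04,-.014,.08)),((378,405),(.04,-.014,.08)),((262,408),(-.04,.014,.08))]]
pb,r=fit(br,[.6,-.1,0]);print('brush',pb,'\n',r.round(1))
cm=[onz(T,*tp(u,v),.01)for u,v in[(665,165),(690,155),(742,332),(712,340)]]
ci=[ (np.array([[np.cos(pt[2]),np.sin(pt[2])],[-np.sin(pt[2]),np.cos(pt[2])]])@(c[:2]-pt[:2])) for c in cm];print('comb in tray',np.round(ci,3))
s6,c6=np.sin(.6),np.cos(.6)
n=W([0,0,ps[2]],(-s6,0,c6));u=W([0,0,ps[2]],(c6,0,s6));l=np.cross(n,u);D=W(ps,(0,.09,.1))
def onface(c,uv,h):
    o,d=ray(c,*uv);P=o+d*(n@(D+n*h-o))/(n@d)-D;return np.array([P@u,P@l])
print('n',n,'D',D)
if __name__=='__main__':
    for c,uv,h in[(T,tp(97,222),.003),(S,sp(188,178),.003),(T,tp(122,148),.046),(T,tp(134,208),.046),(S,sp(220,140),.046),(S,sp(267,97),.046),(T,tp(131,133),.012),(T,tp(84,178),.012),(T,tp(177,178),.012)]:
        q=onface(c,uv,h);print(q.round(4),np.hypot(*q).round(4),np.degrees(np.arctan2(q[1],q[0])).round(1))
E
python3 fit.py
```

```text
scope [0.55803838 0.02896851 0.11440174] 
 [[-1.4  1.2]
 [ 0.9 -0.7]
 [ 1.   0.8]
 [-0.3 -1.4]
 [ 0.  -0.4]
 [ 1.9 -0.3]
 [-0.2  0.3]
 [ 0.6  0.1]]
tray [ 0.47393037 -0.37244597  0.22057038] 
 [[ 1.   0.4]
 [ 1.1 -0.4]
 [ 0.  -0.1]
 [ 1.7  1.4]
 [ 0.5 -3.4]
 [ 2.2 -1.2]
 [-0.6 -0.2]
 [-1.2 -2.3]]
brush [ 0.52020761 -0.10630875  0.03246379] 
 [[-0.1 -1.2]
 [-0.  -0.8]
 [-0.1  0.5]
 [-0.6  0.8]
 [-0.9  0.3]
 [ 0.7  0.2]
 [ 1.2  0.3]
 [-0.1  0.4]
 [ 1.5 -0. ]
 [ 1.7  0.3]
 [-1.2 -0.4]]
comb in tray [[ 0.083 -0.044]
 [ 0.087 -0.071]
 [-0.091 -0.075]
 [-0.092 -0.044]]
n [-0.56095155 -0.06445527  0.82533561] D [0.54776467 0.1183802  0.1       ]
[-0.0394  0.0364] 0.0536 137.2
[-0.0512  0.0403] 0.0651 141.8
[0.0537 0.0003] 0.0537 0.3
[-0.0064 -0.0019] 0.0067 -163.4
[-0.0079  0.0017] 0.0081 168.1
[0.0374 0.0037] 0.0375 5.6
[ 0.0507 -0.0074] 0.0512 -8.3
[0.012  0.0404] 0.0422 73.4
[ 0.0003 -0.0423] 0.0423 -89.6
```

```bash
cat >> h.py <<'E'
from scipy.spatial.transform import Rotation as Ro
def go(P=None,R=None,pos=None,ori=None):
    s=env.observe();p=np.array(s['tool_pos']) if pos is None else pos;A=np.array(s['orientation']) if ori is None else ori
    if P is not None:
        d=A.T@(np.array(P)-p)/.3; print('shift share',d.round(4),'min rows %.1f'%(np.linalg.norm(d)*.3/.0417))
    if R is not None:
        w=Ro.from_matrix(A.T@R).as_rotvec(degrees=True); print('turn share',(w/180).round(4),'min rows %.1f'%(np.linalg.norm(w)/7.16))
def down(yaw): # tool z down, tool y at world angle yaw deg
    a=np.radians(yaw);y=np.array([np.cos(a),np.sin(a),0]);z=np.array([0,0,-1.]);return np.column_stack([np.cross(y,z),y,z])
E
python3 -c "
from h import *
go([.43,0,.36],down(-88))"
```

```text
shift share [-1.347  -1.7594 -0.4838] min rows 16.3
turn share [-1.000e-04  7.000e-04  8.779e-01] min rows 22.1
```

Emit:
move_arm(
  increments=[
    {"dx": -0.067, "dy": -0.088, "dz": -0.024},
    {"dx": -0.067, "dy": -0.088, "dz": -0.024},
    {"dx": -0.067, "dy": -0.088, "dz": -0.024},
    {"dx": -0.067, "dy": -0.088, "dz": -0.024},
    {"dx": -0.067, "dy": -0.088, "dz": -0.024},
    {"dx": -0.067, "dy": -0.088, "dz": -0.024},
    {"dx": -0.067, "dy": -0.088, "dz": -0.024},
    {"dx": -0.067, "dy": -0.088, "dz": -0.024},
    {"dx": -0.067, "dy": -0.088, "dz": -0.024},
    {"dx": -0.067, "dy": -0.088, "dz": -0.024},
  ],
)

```text
invalid input
```

Emit:
move_arm(
  increments=[
    {"dx": -0.067, "dy": -0.088, "dz": -0.024},
    {"dx": -0.067, "dy": -0.088, "dz": -0.024},
    {"dx": -0.067, "dy": -0.088, "dz": -0.024},
    {"dx": -0.067, "dy": -0.088, "dz": -0.024},
    {"dx": -0.067, "dy": -0.088, "dz": -0.024},
    {"dx": -0.067, "dy": -0.088, "dz": -0.024},
    {"dx": -0.067, "dy": -0.088, "dz": -0.024},
    {"dx": -0.067, "dy": -0.088, "dz": -0.024},
    {"dx": -0.067, "dy": -0.088, "dz": -0.024},
    {"dx": -0.067, "dy": -0.088, "dz": -0.024},
  ],
)

```text
invalid input
```

Emit:
move_arm(
  increments=[
    {"wz": 0.039},
    {"wz": 0.039},
    {"wz": 0.039},
    {"wz": 0.039},
    {"wz": 0.039},
    {"wz": 0.039},
    {"wz": 0.039},
    {"wz": 0.039},
    {"wz": 0.039},
    {"wz": 0.039},
  ],
)

```text
invalid input
```

Emit:
move_arm(
  increments=[
    {"wz": 0.039},
    {"wz": 0.039},
    {"wz": 0.039},
    {"wz": 0.039},
    {"wz": 0.039},
    {"wz": 0.039},
    {"wz": 0.039},
    {"wz": 0.039},
    {"wz": 0.039},
    {"wz": 0.039},
    {"wz": 0.039},
  ],
)

```text
invalid input
```

Emit:
move_arm(
  increments=[
    {"dx": -0.067, "dy": -0.088, "dz": -0.024, "wx": 0, "wy": 0, "wz": 0, "grip": 1},
  ],
)

```text
t: 0.18
tool_pos: [0.2362, 0.6061, 0.2191]
orientation: [[-0.942, 0.336, -0.004], [0.336, 0.942, -0.001], [0.003, -0.002, -1.0]]
ft_force: [-0.7, -0.7, 0.1]
gripper_width: 1.0
grasp_force: 0.0
```

All seven fields are needed.

Emit:
move_arm(
  increments=[
    {"dx": -0.067, "dy": -0.088, "dz": -0.024, "wx": 0, "wy": 0, "wz": 0, "grip": 1},
    {"dx": -0.067, "dy": -0.088, "dz": -0.024, "wx": 0, "wy": 0, "wz": 0, "grip": 1},
    {"dx": -0.067, "dy": -0.088, "dz": -0.024, "wx": 0, "wy": 0, "wz": 0, "grip": 1},
    {"dx": -0.067, "dy": -0.088, "dz": -0.024, "wx": 0, "wy": 0, "wz": 0, "grip": 1},
    {"dx": -0.067, "dy": -0.088, "dz": -0.024, "wx": 0, "wy": 0, "wz": 0, "grip": 1},
    {"dx": -0.067, "dy": -0.088, "dz": -0.024, "wx": 0, "wy": 0, "wz": 0, "grip": 1},
    {"dx": -0.067, "dy": -0.088, "dz": -0.024, "wx": 0, "wy": 0, "wz": 0, "grip": 1},
    {"dx": -0.067, "dy": -0.088, "dz": -0.024, "wx": 0, "wy": 0, "wz": 0, "grip": 1},
    {"dx": -0.067, "dy": -0.088, "dz": -0.024, "wx": 0, "wy": 0, "wz": 0, "grip": 1},
    {"dx": -0.067, "dy": -0.088, "dz": -0.024, "wx": 0, "wy": 0, "wz": 0, "grip": 1},
  ],
)

```text
t: 1.02
tool_pos: [0.3393, 0.2841, 0.2942]
orientation: [[-0.94, 0.342, -0.0], [0.342, 0.94, -0.0], [0.0, -0.0, -1.0]]
ft_force: [0.0, -0.2, 0.1]
gripper_width: 1.0
grasp_force: 0.0
```

Emit:
move_arm(
  increments=[
    {"dx": -0.067, "dy": -0.088, "dz": -0.024, "wx": 0, "wy": 0, "wz": 0, "grip": 1},
    {"dx": -0.067, "dy": -0.088, "dz": -0.024, "wx": 0, "wy": 0, "wz": 0, "grip": 1},
    {"dx": -0.067, "dy": -0.088, "dz": -0.024, "wx": 0, "wy": 0, "wz": 0, "grip": 1},
    {"dx": -0.067, "dy": -0.088, "dz": -0.024, "wx": 0, "wy": 0, "wz": 0, "grip": 1},
    {"dx": -0.067, "dy": -0.088, "dz": -0.024, "wx": 0, "wy": 0, "wz": 0, "grip": 1},
    {"dx": -0.067, "dy": -0.088, "dz": -0.024, "wx": 0, "wy": 0, "wz": 0, "grip": 1},
    {"dx": -0.067, "dy": -0.088, "dz": -0.024, "wx": 0, "wy": 0, "wz": 0, "grip": 1},
    {"dx": -0.067, "dy": -0.088, "dz": -0.024, "wx": 0, "wy": 0, "wz": 0, "grip": 1},
    {"dx": -0.067, "dy": -0.088, "dz": -0.024, "wx": 0, "wy": 0, "wz": 0, "grip": 1},
  ],
)

```text
t: 1.77
tool_pos: [0.4279, -0.0009, 0.3592]
orientation: [[-0.94, 0.342, 0.0], [0.342, 0.94, 0.0], [0.0, 0.0, -1.0]]
ft_force: [0.8, 0.8, -0.1]
gripper_width: 0.999
grasp_force: 0.0
```

Emit:
move_arm(
  increments=[
    {"dx": 0, "dy": 0, "dz": 0, "wx": 0, "wy": 0, "wz": 0.039, "grip": 1},
    {"dx": 0, "dy": 0, "dz": 0, "wx": 0, "wy": 0, "wz": 0.039, "grip": 1},
    {"dx": 0, "dy": 0, "dz": 0, "wx": 0, "wy": 0, "wz": 0.039, "grip": 1},
    {"dx": 0, "dy": 0, "dz": 0, "wx": 0, "wy": 0, "wz": 0.039, "grip": 1},
    {"dx": 0, "dy": 0, "dz": 0, "wx": 0, "wy": 0, "wz": 0.039, "grip": 1},
    {"dx": 0, "dy": 0, "dz": 0, "wx": 0, "wy": 0, "wz": 0.039, "grip": 1},
    {"dx": 0, "dy": 0, "dz": 0, "wx": 0, "wy": 0, "wz": 0.039, "grip": 1},
    {"dx": 0, "dy": 0, "dz": 0, "wx": 0, "wy": 0, "wz": 0.039, "grip": 1},
    {"dx": 0, "dy": 0, "dz": 0, "wx": 0, "wy": 0, "wz": 0.039, "grip": 1},
    {"dx": 0, "dy": 0, "dz": 0, "wx": 0, "wy": 0, "wz": 0.039, "grip": 1},
  ],
)

```text
t: 2.6
tool_pos: [0.4277, 0.0008, 0.3586]
orientation: [[0.009, 1.0, -0.001], [1.0, -0.009, -0.0], [-0.0, -0.001, -1.0]]
ft_force: [0.1, 1.0, -0.1]
gripper_width: 1.002
grasp_force: 0.0
```

Emit:
move_arm(
  increments=[
    {"dx": 0, "dy": 0, "dz": 0, "wx": 0, "wy": 0, "wz": 0.039, "grip": 1},
    {"dx": 0, "dy": 0, "dz": 0, "wx": 0, "wy": 0, "wz": 0.039, "grip": 1},
    {"dx": 0, "dy": 0, "dz": 0, "wx": 0, "wy": 0, "wz": 0.039, "grip": 1},
    {"dx": 0, "dy": 0, "dz": 0, "wx": 0, "wy": 0, "wz": 0.039, "grip": 1},
    {"dx": 0, "dy": 0, "dz": 0, "wx": 0, "wy": 0, "wz": 0.039, "grip": 1},
    {"dx": 0, "dy": 0, "dz": 0, "wx": 0, "wy": 0, "wz": 0.039, "grip": 1},
    {"dx": 0, "dy": 0, "dz": 0, "wx": 0, "wy": 0, "wz": 0.039, "grip": 1},
    {"dx": 0, "dy": 0, "dz": 0, "wx": 0, "wy": 0, "wz": 0.039, "grip": 1},
    {"dx": 0, "dy": 0, "dz": 0, "wx": 0, "wy": 0, "wz": 0.039, "grip": 1},
    {"dx": 0, "dy": 0, "dz": 0, "wx": 0, "wy": 0, "wz": 0.039, "grip": 1},
  ],
)

```text
t: 3.43
tool_pos: [0.4277, 0.0008, 0.3586]
orientation: [[0.944, 0.33, -0.001], [0.33, -0.944, 0.0], [-0.0, -0.0, -1.0]]
ft_force: [0.4, 0.2, -0.2]
gripper_width: 1.0
grasp_force: 0.0
```

```bash
python3 - <<'E'
from h import *
c=snap('wrist','w1'); s=env.observe();print(s['tool_pos'],s['qpos'],s['t']); print(c['fov_y'],ray(c,256,192))
i=cv2.imread('pics/w1.png');cv2.imwrite('pics/w1_b.png',cv2.resize(i,(800,600),interpolation=cv2.INTER_CUBIC))
go([.52,-.106,.36],down(-88.1))
E
```

```text
[0.42775442 0.00078605 0.35858256] [-37.17883917   5.41988057  34.64622244 102.93341148  -3.22330638
  72.6647228  -72.95428667] 3.4833
61.800940333726494 (array([0.50282146, 0.0274135 , 0.51726186]), array([-0.28693606, -0.10017041, -0.95271342]))
shift share [ 0.1769  0.4359 -0.0049] min rows 3.4
turn share [-0.      0.0002  0.0935] min rows 2.4
```

View pics/w1_b.png

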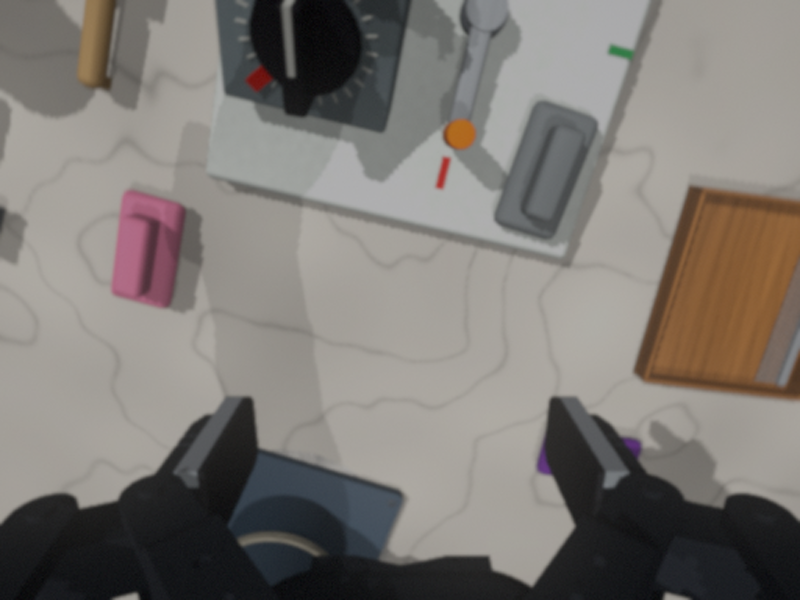

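Wrist view (800×600): near deck corners (208,177) and (565,257), orange handle (460,134), red deck mark (443,173), green deck mark (621,52), dial red mark (259,79). The grey ridge top runs from (574,127) to (536,218), and the tray's left corners are (692,188) and (638,376).

```bash
cat > fit2.py <<'E'
from fit import *
w=load('w1'); k=.64; wp=lambda u,v:(k*(u+.5)-.5,k*(v+.5)-.5)
print('----')
sc2=[(w,wp(208,177),(-.13,.18,.03)),(w,wp(565,257),(-.13,-.18,.03)),(w,wp(460,134),(-.04,-.04,.094))]
ps2,r=fit(sc2,ps);print('scope W',ps2,r.round(1).tolist())
bw=[(w,wp(*uv),X) for uv,X in [((540,101),(.0575,.031,.052)),((598,122),(.0575,-.031,.052)),((552,238),(-.0575,-.031,.052)),((497,220),(-.0575,.031,.052)),
 ((562,123),(.04,.014,.08)),((588,131),(.04,-.014,.08)),((550,222),(-.04,-.014,.08)),((524,213),(-.04,.014,.08))]]
pb2,r=fit(bw,pb);print('brush W',pb2,r.round(1).tolist())
tw=[(w,wp(692,188),(.105,.09,.026)),(w,wp(637,376),(-.105,.09,.026))]
pt2,r=fit(tw,pt);print('tray W',pt2,r.round(1).tolist())
def frame(p):
    n=W([0,0,p[2]],(-s6,0,c6));u=W([0,0,p[2]],(c6,0,s6));return n,u,np.cross(n,u),W(p,(0,.09,.1))
def face(p,c,uv,h):
    n,u,l,D=frame(p);o,d=ray(c,*uv);P=o+d*(n@(D+n*h-o))/(n@d)-D;return np.array([P@u,P@l])
if __name__=='__main__':
  for uv,h in[((259,79),.003),((286,5),.046),((292,76),.046),((223,93),0),((384,131),0),((252,40),.012),((361,48),.012)]:
    q=face(ps2,w,wp(*uv),h);print(uv,q.round(4),np.hypot(*q).round(4),np.degrees(np.arctan2(q[1],q[0])).round(1))
  for uv in[(443,173),(621,52)]: P=onz(w,*wp(*uv),.031); d=P[:2]-W(ps2,(.06,-.04,0))[:2]; print(P,np.hypot(*d),np.degrees(np.arctan2(d[1],d[0])-ps2[2]))
E
python3 fit2.py | sed -n '/----/,$p'
```

```text
----
scope W [0.55942403 0.02815934 0.11456519] [[-3.1, 0.3], [0.8, 1.4], [0.3, -1.0]]
brush W [ 0.52062534 -0.10554943  0.01514754] [[-0.1, -4.2], [4.7, -2.1], [0.1, 2.8], [-4.0, 1.0], [-1.6, -1.6], [1.7, 0.5], [1.0, 1.1], [-1.3, 0.3]]
tray W [ 0.47341662 -0.36201042  0.2278992 ] [[0.1, -1.1], [-0.1, 4.3]]
(259, 79) [-0.0412  0.0365] 0.055 138.5
(286, 5) [0.0395 0.0033] 0.0396 4.8
(292, 76) [-0.0065 -0.001 ] 0.0065 -171.3
(223, 93) [-0.0634  0.0685] 0.0933 132.8
(384, 131) [-0.0632 -0.0691] 0.0936 -132.4
(252, 40) [-0.0062  0.0375] 0.0381 99.4
(361, 48) [ 0.0075 -0.0426] 0.0432 -80.0
[ 0.48829124 -0.02027154  0.031     ] 0.13620284679942743 -180.0076247548502
[ 0.63613773 -0.13131355  0.031     ] 0.12721301104820254 -90.90951088162996
```

Emit:
move_arm(
  increments=[
    {"dx": 0, "dy": 0, "dz": 0, "wx": 0, "wy": 0, "wz": 0.0333, "grip": 0.4},
    {"dx": 0, "dy": 0, "dz": 0, "wx": 0, "wy": 0, "wz": 0.0333, "grip": 0.4},
    {"dx": 0, "dy": 0, "dz": 0, "wx": 0, "wy": 0, "wz": 0.0333, "grip": 0.4},
    {"dx": 0.043, "dy": 0.0519, "dz": 0.0756, "wx": 0, "wy": 0, "wz": 0, "grip": 0.4},
    {"dx": 0.043, "dy": 0.0519, "dz": 0.0756, "wx": 0, "wy": 0, "wz": 0, "grip": 0.4},
    {"dx": 0.043, "dy": 0.0519, "dz": 0.0756, "wx": 0, "wy": 0, "wz": 0, "grip": 0.4},
    {"dx": 0.043, "dy": 0.0519, "dz": 0.0756, "wx": 0, "wy": 0, "wz": 0, "grip": 0.4},
    {"dx": 0.043, "dy": 0.0519, "dz": 0.0756, "wx": 0, "wy": 0, "wz": 0, "grip": 0.4},
    {"dx": 0.043, "dy": 0.0519, "dz": 0.0756, "wx": 0, "wy": 0, "wz": 0, "grip": 0.4},
    {"dx": 0.043, "dy": 0.0519, "dz": 0.0756, "wx": 0, "wy": 0, "wz": 0, "grip": 0.4},
  ],
)

```text
t: 4.32
tool_pos: [0.5218, -0.1063, 0.1985]
orientation: [[0.999, 0.032, -0.001], [0.032, -0.999, 0.0], [-0.001, -0.0, -1.0]]
ft_force: [-0.2, 0.7, 0.2]
gripper_width: 0.705
grasp_force: 0.0
```

```bash
python3 - <<'E'
from h import *
c=snap('wrist','w2'); s=env.observe();print(s['tool_pos'],s['qpos'],s['t'])
i=cv2.imread('pics/w2.png');cv2.imwrite('pics/w2_b.png',cv2.resize(i,(800,600),interpolation=cv2.INTER_CUBIC))
go([.5205,-.106,.074],down(-88.7))
E
```

```text
[ 0.5220888  -0.10876883  0.19484625] [-17.16090113  25.75470505  35.17363132 106.05925297 -17.80508067
  53.95273168 -62.26842239] 4.3667
shift share [-0.0034 -0.0102  0.4028] min rows 2.9
turn share [0.0007 0.0013 0.0024] min rows 0.1
```

View pics/w2_b.png

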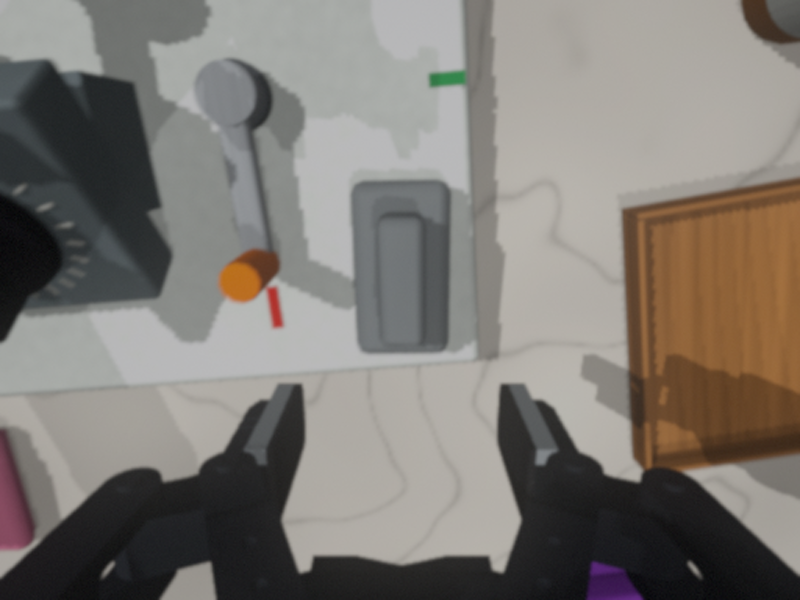

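The ridge top centre is at (401,280), its edges are aligned with the image columns, and it sits midway between the fingers (300 and 500).

```bash
python3 - <<'E'
from h import *
c=load('w2');k=.64
for uv in[(379,215),(424,213),(424,346),(379,346)]: print(onz(c,k*uv[0]-.2,k*uv[1]-.2,.08))
P=np.mean([onz(c,k*uv[0]-.2,k*uv[1]-.2,.08) for uv in[(379,215),(424,213),(424,346),(379,346)]],0);print(P)
P[2]=.075;go(P,down(-88.7))
E
```

```text
[ 0.56179991 -0.09275832  0.08      ]
[ 0.56367064 -0.11745013  0.08      ]
[ 0.4847164  -0.12107252  0.08      ]
[ 0.48387679 -0.09417188  0.08      ]
[ 0.52351593 -0.10636321  0.08      ]
shift share [ 0.0066 -0.0087  0.3994] min rows 2.9
turn share [0.0007 0.0013 0.0024] min rows 0.1
```

Emit:
move_arm(
  increments=[
    {"dx": 0, "dy": 0, "dz": 0, "wx": 0, "wy": 0, "wz": 0, "grip": 0.4},
    {"dx": 0.004, "dy": -0.004, "dz": 0.08, "wx": 0, "wy": 0, "wz": 0, "grip": 0.4},
    {"dx": 0, "dy": 0, "dz": 0.08, "wx": 0, "wy": 0, "wz": 0, "grip": 0.4},
    {"dx": 0, "dy": 0, "dz": 0.08, "wx": 0, "wy": 0, "wz": 0, "grip": 0.4},
    {"dx": 0, "dy": 0, "dz": 0.06, "wx": 0, "wy": 0, "wz": 0, "grip": 0.4},
    {"dx": 0, "dy": 0, "dz": 0.05, "wx": 0, "wy": 0, "wz": 0, "grip": 0.4},
    {"dx": 0, "dy": 0, "dz": 0.03, "wx": 0, "wy": 0, "wz": 0, "grip": 0.4},
    {"dx": 0, "dy": 0, "dz": 0, "wx": 0, "wy": 0, "wz": 0, "grip": 0.4},
  ],
)

```text
t: 5.03
tool_pos: [0.5218, -0.1035, 0.0852]
orientation: [[1.0, 0.031, -0.002], [0.031, -1.0, 0.001], [-0.002, -0.001, -1.0]]
ft_force: [-0.4, 0.0, 0.4]
gripper_width: 0.701
grasp_force: 0.0
```

```bash
python3 -c "
from h import *
go([.5232,-.1063,.075],down(-88.7));print(env.observe()['ft_force'])"
```

```text
shift share [0.0044 0.0095 0.0341] min rows 0.3
turn share [-0.0002  0.0006  0.0025] min rows 0.1
[-0.40433833  0.01591936  0.41054638]
```

Emit:
move_arm(
  increments=[
    {"dx": 0.004, "dy": 0.009, "dz": 0.018, "wx": 0, "wy": 0, "wz": 0, "grip": 0.4},
    {"dx": 0, "dy": 0, "dz": 0.016, "wx": 0, "wy": 0, "wz": 0, "grip": 0.4},
    {"dx": 0, "dy": 0, "dz": 0, "wx": 0, "wy": 0, "wz": 0, "grip": 0.0},
    {"dx": 0, "dy": 0, "dz": 0, "wx": 0, "wy": 0, "wz": 0, "grip": -1},
    {"dx": 0, "dy": 0, "dz": 0, "wx": 0, "wy": 0, "wz": 0, "grip": -1},
    {"dx": 0, "dy": 0, "dz": 0, "wx": 0, "wy": 0, "wz": 0, "grip": -1},
    {"dx": 0, "dy": 0, "dz": 0, "wx": 0, "wy": 0, "wz": 0, "grip": -1},
    {"dx": 0, "dy": 0, "dz": 0, "wx": 0, "wy": 0, "wz": 0, "grip": -1},
  ],
)

```text
t: 5.7
tool_pos: [0.5239, -0.107, 0.076]
orientation: [[1.0, 0.029, 0.0], [0.029, -1.0, 0.0], [0.0, -0.0, -1.0]]
ft_force: [0.3, -0.7, -0.0]
gripper_width: 0.003
grasp_force: 0.0
```

Emit:
move_arm(
  increments=[
    {"dx": 0, "dy": 0, "dz": -0.03, "wx": 0, "wy": 0, "wz": 0, "grip": -1},
    {"dx": 0, "dy": 0, "dz": -0.08, "wx": 0, "wy": 0, "wz": 0, "grip": -1},
    {"dx": 0, "dy": 0, "dz": -0.08, "wx": 0, "wy": 0, "wz": 0, "grip": -1},
    {"dx": 0, "dy": 0, "dz": -0.08, "wx": 0, "wy": 0, "wz": 0, "grip": -1},
    {"dx": 0, "dy": 0, "dz": -0.08, "wx": 0, "wy": 0, "wz": 0, "grip": -1},
    {"dx": 0, "dy": 0, "dz": 0, "wx": 0, "wy": 0, "wz": 0, "grip": -1},
    {"dx": 0, "dy": 0, "dz": 0, "wx": 0, "wy": 0, "wz": 0, "grip": -1},
  ],
)

```text
t: 6.28
tool_pos: [0.5246, -0.1072, 0.1825]
orientation: [[1.0, 0.029, 0.003], [0.029, -1.0, -0.0], [0.003, 0.0, -1.0]]
ft_force: [0.4, -1.0, 0.4]
gripper_width: -0.005
grasp_force: 0.0
```

```bash
python3 - <<'E'
from h import *
from fit2 import pt,pt2
print('----')
p=(pt+pt2)/2; 
from fit import W
P=W(p,(0,.024,.16));print(p,P);go(P,down(np.degrees(p[2])-90))
E
```

```text
scope [0.55803838 0.02896851 0.11440174] 
 [[-1.4  1.2]
 [ 0.9 -0.7]
 [ 1.   0.8]
 [-0.3 -1.4]
 [ 0.  -0.4]
 [ 1.9 -0.3]
 [-0.2  0.3]
 [ 0.6  0.1]]
tray [ 0.47393037 -0.37244597  0.22057038] 
 [[ 1.   0.4]
 [ 1.1 -0.4]
 [ 0.  -0.1]
 [ 1.7  1.4]
 [ 0.5 -3.4]
 [ 2.2 -1.2]
 [-0.6 -0.2]
 [-1.2 -2.3]]
brush [ 0.52020761 -0.10630875  0.03246379] 
 [[-0.1 -1.2]
 [-0.  -0.8]
 [-0.1  0.5]
 [-0.6  0.8]
 [-0.9  0.3]
 [ 0.7  0.2]
 [ 1.2  0.3]
 [-0.1  0.4]
 [ 1.5 -0. ]
 [ 1.7  0.3]
 [-1.2 -0.4]]
comb in tray [[ 0.083 -0.044]
 [ 0.087 -0.071]
 [-0.091 -0.075]
 [-0.092 -0.044]]
n [-0.56095155 -0.06445527  0.82533561] D [0.54776467 0.1183802  0.1       ]
----
scope W [0.55942403 0.02815934 0.11456519] [[-3.1, 0.3], [0.8, 1.4], [0.3, -1.0]]
brush W [ 0.52062534 -0.10554943  0.01514754] [[-0.1, -4.2], [4.7, -2.1], [0.1, 2.8], [-4.0, 1.0], [-1.6, -1.6], [1.7, 0.5], [1.0, 1.1], [-1.3, 0.3]]
tray W [ 0.47341662 -0.36201042  0.2278992 ] [[0.1, -1.1], [-0.1, 4.3]]
----
[ 0.47367349 -0.36722819  0.22423479] [ 0.46833685 -0.34382904  0.16      ]
shift share [-0.2103  0.7831  0.0744] min rows 5.9
turn share [ 0.0001 -0.001  -0.0623] min rows 1.6
```

```bash
python3 - <<'E'
from h import *
a=snap('wrist','w3');b=snap('side','s3')
i=cv2.imread('pics/w3.png');j=cv2.imread('pics/s3.png')[90:280,170:400]
cv2.imwrite('pics/m3.png',np.hstack([cv2.resize(i,(400,300)),cv2.resize(j,(363,300),interpolation=cv2.INTER_CUBIC)]))
E
```

```text
(no output)
```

View pics/m3.png

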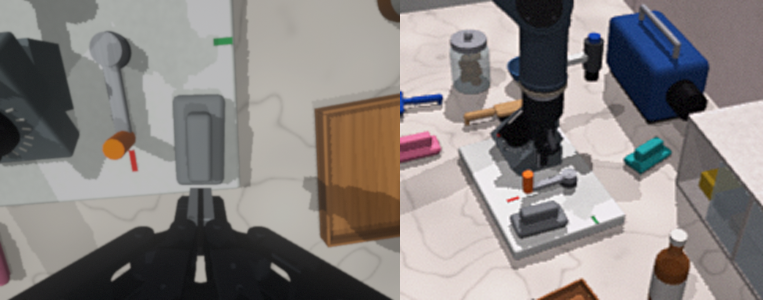

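```bash
python3 - <<'E'
from h import *
s=env.observe();p=s['tool_pos'];R=np.array(s['orientation']);print(p)
a,b=load('w3'),load('s3')
for X in(p,p+R[:,2]*.019): 
    u,v=proj(a,X);print('w',u*400/512,v*300/384,end=' ');u,v=proj(b,X);print('s',400+(u-170)*363/230,(v-90)*300/190)
u,v=proj(a,(.5235,-.1064,.08));print(u*400/512,v*300/384);u,v=proj(b,(.5235,-.1064,.08));print(400+(u-170)*363/230,(v-90)*300/190)
E
```

```text
[ 0.52344581 -0.10672773  0.18058394]
w 200.09601693789577 189.63230368702207 s 542.3818356505183 170.23317445856082
w 200.07458295456485 178.67630453113827 s 542.2527634591204 177.35967279212204
199.74628478482197 148.01481388454138
541.7323839058006 206.2976083666541
```

The jaws closed above the ridge, and the brush is undisturbed. In the wrist view the real fingertips sit about at the TCP, at (200,188), not 19 mm ahead of it. I'll descend again, deeper, and watch the force.

Emit:
move_arm(
  increments=[
    {"dx": 0, "dy": 0, "dz": 0, "wx": 0, "wy": 0, "wz": 0, "grip": 0.4},
    {"dx": 0, "dy": 0, "dz": 0, "wx": 0, "wy": 0, "wz": 0, "grip": 0.4},
    {"dx": 0, "dy": 0, "dz": 0.06, "wx": 0, "wy": 0, "wz": 0, "grip": 0.4},
    {"dx": 0, "dy": 0, "dz": 0.08, "wx": 0, "wy": 0, "wz": 0, "grip": 0.4},
    {"dx": 0, "dy": 0, "dz": 0.08, "wx": 0, "wy": 0, "wz": 0, "grip": 0.4},
    {"dx": 0, "dy": 0, "dz": 0.08, "wx": 0, "wy": 0, "wz": 0, "grip": 0.4},
    {"dx": 0, "dy": 0, "dz": 0.05, "wx": 0, "wy": 0, "wz": 0, "grip": 0.4},
    {"dx": 0, "dy": 0, "dz": 0.02, "wx": 0, "wy": 0, "wz": 0, "grip": 0.4},
    {"dx": 0, "dy": 0, "dz": 0, "wx": 0, "wy": 0, "wz": 0, "grip": 0.4},
  ],
)

```text
t: 7.13
tool_pos: [0.5227, -0.107, 0.0682]
orientation: [[1.0, 0.028, -0.003], [0.028, -1.0, 0.0], [-0.003, -0.0, -1.0]]
ft_force: [0.3, -0.1, -0.3]
gripper_width: 0.7
grasp_force: 0.0
```

Emit:
move_arm(
  increments=[
    {"dx": 0, "dy": 0, "dz": 0.01, "wx": 0, "wy": 0, "wz": 0, "grip": 0.4},
    {"dx": 0, "dy": 0, "dz": 0.01, "wx": 0, "wy": 0, "wz": 0, "grip": 0.4},
    {"dx": 0, "dy": 0, "dz": 0, "wx": 0, "wy": 0, "wz": 0, "grip": 0.4},
  ],
)

```text
t: 7.38
tool_pos: [0.5242, -0.107, 0.0642]
orientation: [[1.0, 0.029, 0.001], [0.029, -1.0, -0.0], [0.001, 0.0, -1.0]]
ft_force: [-0.8, -0.5, -0.8]
gripper_width: 0.703
grasp_force: 0.0
```

```bash
python3 - <<'E'
from h import *
s=env.observe();p=s['tool_pos'];R=np.array(s['orientation']);print(p,s['ft_force'],s['gripper_width'])
c=snap('wrist','w4');i=cv2.imread('pics/w4.png')
print([ (round(proj(c,p+R[:,2]*e)[0]*1.5625),round(proj(c,p+R[:,2]*e)[1]*1.5625)) for e in(0,.019)])
cv2.imwrite('pics/w4_b.png',cv2.resize(i,(800,600),interpolation=cv2.INTER_CUBIC))
E
```

```text
[ 0.52417985 -0.10704817  0.06416741] [-0.80049356 -0.51836375 -0.77285487] 0.702529633543465
[(402, 379), (401, 357)]
```

View pics/w4_b.png

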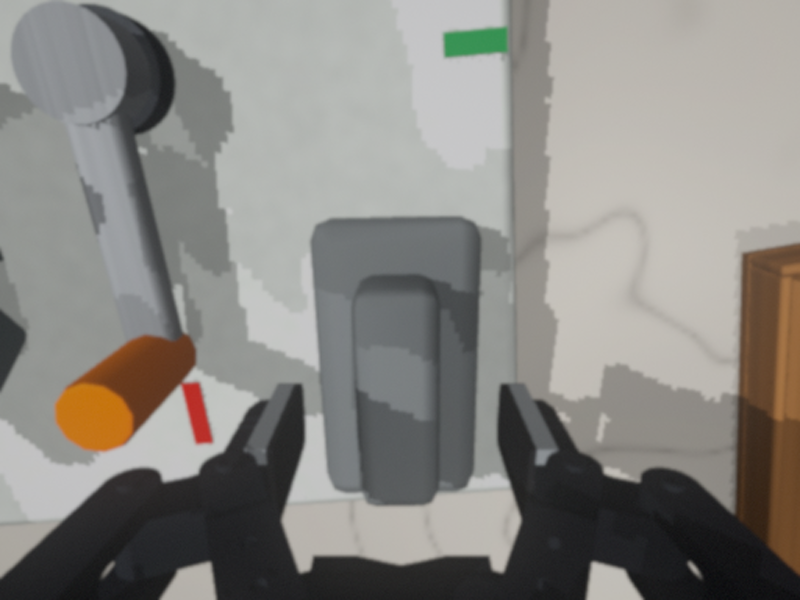

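The tips still look higher than the ridge top: the 60 mm jaw gap spans 302–498, so it is nearer the camera than the 28 mm ridge at 355–438. I'll go down in small steps and watch the force.

Emit:
move_arm(
  increments=[
    {"dx": 0, "dy": 0, "dz": 0.01, "wx": 0, "wy": 0, "wz": 0, "grip": 0.15},
    {"dx": 0, "dy": 0, "dz": 0.01, "wx": 0, "wy": 0, "wz": 0, "grip": 0.15},
    {"dx": 0, "dy": 0, "dz": 0.0, "wx": 0, "wy": 0, "wz": 0, "grip": 0.15},
  ],
)

```text
t: 7.68
tool_pos: [0.5237, -0.1069, 0.0575]
orientation: [[1.0, 0.029, -0.0], [0.029, -1.0, 0.0], [-0.0, -0.0, -1.0]]
ft_force: [0.1, -0.1, -0.5]
gripper_width: 0.573
grasp_force: 0.0
```

Emit:
move_arm(
  increments=[
    {"dx": 0, "dy": 0, "dz": 0, "wx": 0, "wy": 0, "wz": 0, "grip": -1},
    {"dx": 0, "dy": 0, "dz": 0, "wx": 0, "wy": 0, "wz": 0, "grip": -1},
    {"dx": 0, "dy": 0, "dz": 0, "wx": 0, "wy": 0, "wz": 0, "grip": -1},
    {"dx": 0, "dy": 0, "dz": 0, "wx": 0, "wy": 0, "wz": 0, "grip": -1},
  ],
)

```text
t: 8.02
tool_pos: [0.5239, -0.107, 0.0582]
orientation: [[1.0, 0.029, 0.0], [0.029, -1.0, 0.0], [0.0, -0.0, -1.0]]
ft_force: [-1.0, 0.7, 4.5]
gripper_width: 0.3
grasp_force: 58.8
```

Emit:
move_arm(
  increments=[
    {"dx": 0, "dy": 0, "dz": 0, "wx": 0, "wy": 0, "wz": 0, "grip": 0.15},
    {"dx": 0, "dy": 0, "dz": 0, "wx": 0, "wy": 0, "wz": 0, "grip": 0.15},
    {"dx": 0, "dy": 0, "dz": 0.01, "wx": 0, "wy": 0, "wz": 0, "grip": 0.15},
    {"dx": 0, "dy": 0, "dz": 0.01, "wx": 0, "wy": 0, "wz": 0, "grip": 0.15},
    {"dx": 0, "dy": 0, "dz": 0.01, "wx": 0, "wy": 0, "wz": 0, "grip": 0.15},
    {"dx": 0, "dy": 0, "dz": 0, "wx": 0, "wy": 0, "wz": 0, "grip": 0.15},
  ],
)

```text
t: 8.52
tool_pos: [0.5234, -0.107, 0.0481]
orientation: [[1.0, 0.029, -0.001], [0.029, -1.0, 0.0], [-0.001, -0.0, -1.0]]
ft_force: [-0.3, -0.1, 0.7]
gripper_width: 0.577
grasp_force: 0.0
```

Emit:
move_arm(
  increments=[
    {"dx": 0, "dy": 0, "dz": 0.007, "wx": 0, "wy": 0, "wz": 0, "grip": 0.15},
    {"dx": 0, "dy": 0, "dz": 0, "wx": 0, "wy": 0, "wz": 0, "grip": 0.15},
  ],
)

```text
t: 8.68
tool_pos: [0.5237, -0.107, 0.0464]
orientation: [[1.0, 0.028, -0.0], [0.028, -1.0, 0.0], [-0.0, -0.0, -1.0]]
ft_force: [0.2, 0.2, -1.0]
gripper_width: 0.576
grasp_force: 0.0
```

Emit:
move_arm(
  increments=[
    {"dx": 0, "dy": 0, "dz": 0, "wx": 0, "wy": 0, "wz": 0, "grip": -1},
    {"dx": 0, "dy": 0, "dz": 0, "wx": 0, "wy": 0, "wz": 0, "grip": -1},
    {"dx": 0, "dy": 0, "dz": 0, "wx": 0, "wy": 0, "wz": 0, "grip": -1},
    {"dx": 0, "dy": 0, "dz": 0, "wx": 0, "wy": 0, "wz": 0, "grip": -1},
  ],
)

```text
t: 9.02
tool_pos: [0.524, -0.1071, 0.047]
orientation: [[1.0, 0.028, 0.0], [0.028, -1.0, -0.0], [0.0, 0.0, -1.0]]
ft_force: [-0.9, 0.6, 2.9]
gripper_width: 0.32
grasp_force: 59.3
```

Firm grip: 0.32 opening is 27 mm, matching the ridge. I'll lift and refine the tray from the wrist pictures (w2: tray corners (624,209) and (638,470)).

Emit:
move_arm(
  increments=[
    {"dx": 0, "dy": 0, "dz": -0.02, "wx": 0, "wy": 0, "wz": 0, "grip": -1},
    {"dx": 0, "dy": 0, "dz": -0.06, "wx": 0, "wy": 0, "wz": 0, "grip": -1},
    {"dx": 0, "dy": 0, "dz": -0.08, "wx": 0, "wy": 0, "wz": 0, "grip": -1},
    {"dx": 0, "dy": 0, "dz": -0.08, "wx": 0, "wy": 0, "wz": 0, "grip": -1},
    {"dx": 0, "dy": 0, "dz": -0.08, "wx": 0, "wy": 0, "wz": 0, "grip": -1},
    {"dx": 0, "dy": 0, "dz": -0.04, "wx": 0, "wy": 0, "wz": 0, "grip": -1},
    {"dx": 0, "dy": 0, "dz": 0, "wx": 0, "wy": 0, "wz": 0, "grip": -1},
  ],
)

```text
t: 9.6
tool_pos: [0.5252, -0.1075, 0.1576]
orientation: [[1.0, 0.028, 0.004], [0.028, -1.0, -0.0], [0.004, 0.001, -1.0]]
ft_force: [0.6, -0.5, -1.4]
gripper_width: 0.309
grasp_force: 59.3
```

```bash
python3 - <<'E' | sed -n '/====/,$p'
from fit2 import *
w2=load('w2')
o=[(w2,wp(624,209),(.105,.09,.026)),(w2,wp(636,470),(-.105,.09,.026))]
print('====')
for ob in (o,o+tw,tr[:4],o+tw+tr[:4]):
    p,r=fit(ob,pt);print(p,r.round(1).tolist())
P=W(p,(0,.022,0));P[2]=.17;print(P)
R=down(np.degrees(p[2])-90);go(P,R); s=env.observe();go(P,None,ori=R);print(s['gripper_width'],s['grasp_force'])
E
```

```text
====
[ 0.4804393  -0.36104467  0.21393546] [[-0.1, -0.9], [0.1, 2.8]]
[ 0.47948887 -0.3608187   0.21482171] [[-0.6, 0.1], [-0.1, 3.5], [2.5, -6.0], [0.3, 0.3]]
[ 0.47476627 -0.36932898  0.21310143] [[0.1, -0.2], [0.3, -0.5], [-1.2, -0.1], [0.3, 1.0]]
[ 0.47761861 -0.36191953  0.20912407] [[0.7, 1.4], [0.0, 4.5], [3.1, -4.9], [0.1, 1.1], [-2.2, -1.2], [-1.9, -1.3], [-3.8, -0.9], [-2.3, 0.0]]
[ 0.47305134 -0.34039884  0.17      ]
shift share [-0.1955  0.771  -0.0419] min rows 5.7
turn share [ 0.0003 -0.0014 -0.0575] min rows 1.4
shift share [-0.3311  0.7233 -0.0415] min rows 5.7
0.30929462998081286 59.25717294216156
```

Emit:
move_arm(
  increments=[
    {"dx": 0, "dy": 0, "dz": 0, "wx": 0, "wy": 0, "wz": -0.029, "grip": -1},
    {"dx": 0, "dy": 0, "dz": 0, "wx": 0, "wy": 0, "wz": -0.029, "grip": -1},
    {"dx": -0.0414, "dy": 0.0904, "dz": -0.005, "wx": 0, "wy": 0, "wz": 0, "grip": -1},
    {"dx": -0.0414, "dy": 0.0904, "dz": -0.005, "wx": 0, "wy": 0, "wz": 0, "grip": -1},
    {"dx": -0.0414, "dy": 0.0904, "dz": -0.005, "wx": 0, "wy": 0, "wz": 0, "grip": -1},
    {"dx": -0.0414, "dy": 0.0904, "dz": -0.005, "wx": 0, "wy": 0, "wz": 0, "grip": -1},
    {"dx": -0.0414, "dy": 0.0904, "dz": -0.005, "wx": 0, "wy": 0, "wz": 0, "grip": -1},
    {"dx": -0.0414, "dy": 0.0904, "dz": -0.005, "wx": 0, "wy": 0, "wz": 0, "grip": -1},
    {"dx": -0.0414, "dy": 0.0904, "dz": -0.005, "wx": 0, "wy": 0, "wz": 0, "grip": -1},
    {"dx": -0.0414, "dy": 0.0904, "dz": -0.005, "wx": 0, "wy": 0, "wz": 0, "grip": -1},
  ],
)

```text
t: 10.43
tool_pos: [0.4711, -0.3409, 0.1658]
orientation: [[0.978, 0.209, -0.001], [0.209, -0.978, 0.001], [-0.001, -0.001, -1.0]]
ft_force: [0.7, -0.3, -1.3]
gripper_width: 0.314
grasp_force: 59.3
```

Emit:
move_arm(
  increments=[
    {"dx": 0, "dy": 0, "dz": 0, "wx": 0, "wy": 0, "wz": 0, "grip": -1},
    {"dx": 0, "dy": 0, "dz": 0, "wx": 0, "wy": 0, "wz": 0, "grip": -1},
  ],
)

```text
t: 10.6
tool_pos: [0.4706, -0.3417, 0.166]
orientation: [[0.979, 0.205, -0.001], [0.205, -0.979, -0.0], [-0.001, -0.0, -1.0]]
ft_force: [1.2, 1.2, -1.7]
gripper_width: 0.314
grasp_force: 59.4
```

```bash
python3 - <<'E'
from h import *
c=snap('wrist','w5');s=env.observe();print(s['tool_pos'],s['orientation'],s['gripper_width'])
i=cv2.imread('pics/w5.png');cv2.imwrite('pics/w5_b.png',cv2.resize(i,(800,600),interpolation=cv2.INTER_CUBIC))
E
```

```text
[ 0.47133623 -0.33996257  0.16580883] [[ 0.97818623  0.20772592 -0.00128072]
 [ 0.20772729 -0.97818622  0.00104249]
 [-0.00103623 -0.00128578 -0.99999864]] 0.30968294035367305
```

View pics/w5_b.png

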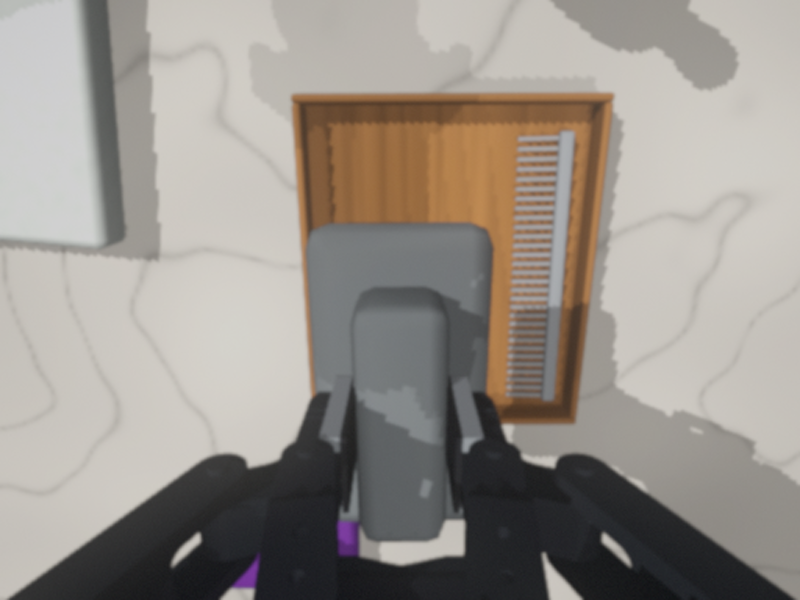

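Here the held brush is parallel to the tray. Tray corners are at (293,96), (612,95) and (577,422), and the comb's teeth begin at u≈510. I'll refit the tray from these.

```bash
python3 - <<'E' | sed -n '/====/,$p'
from fit2 import *
c=load('w5')
o=[(c,wp(293,96),(.105,.09,.026)),(c,wp(612,95),(.105,-.09,.026)),(c,wp(577,422),(-.105,-.09,.026))]
p,r=fit(o,pt);print('====',p,r.round(1).tolist())
R2=np.array([[np.cos(p[2]),np.sin(p[2])],[-np.sin(p[2]),np.cos(p[2])]])
for uv in[(518,138),(508,395),(574,132)]:print('comb',R2@(onz(c,*wp(*uv),.01)[:2]-p[:2]))
s=env.observe();print('tcp in tray',R2@(s['tool_pos'][:2]-p[:2]))
P=W(p,(0,.027,.026));go(P,down(np.degrees(p[2])-90))
E
```

```text
==== [ 0.47479601 -0.37068497  0.21282421] [[-2.1, 0.1], [2.5, -0.7], [-0.0, 3.0]]
comb [ 0.08227694 -0.04104846]
comb [-0.08915958 -0.04534747]
comb [ 0.08545493 -0.07410976]
tcp in tray [0.0031075  0.03076003]
shift share [-0.0098  0.0132  0.466 ] min rows 3.4
turn share [-0.0004  0.0003 -0.0011] min rows 0.0
```

Emit:
move_arm(
  increments=[
    {"dx": -0.01, "dy": 0.02, "dz": 0.05, "wx": 0, "wy": 0, "wz": 0, "grip": -1},
    {"dx": 0, "dy": 0, "dz": 0.08, "wx": 0, "wy": 0, "wz": 0, "grip": -1},
    {"dx": 0, "dy": 0, "dz": 0.08, "wx": 0, "wy": 0, "wz": 0, "grip": -1},
    {"dx": 0, "dy": 0, "dz": 0.08, "wx": 0, "wy": 0, "wz": 0, "grip": -1},
    {"dx": 0, "dy": 0, "dz": 0.08, "wx": 0, "wy": 0, "wz": 0, "grip": -1},
    {"dx": 0, "dy": 0, "dz": 0.04, "wx": 0, "wy": 0, "wz": 0, "grip": -1},
    {"dx": 0, "dy": 0, "dz": 0.02, "wx": 0, "wy": 0, "wz": 0, "grip": -1},
    {"dx": 0, "dy": 0, "dz": 0.01, "wx": 0, "wy": 0, "wz": 0, "grip": -1},
    {"dx": 0, "dy": 0, "dz": 0, "wx": 0, "wy": 0, "wz": 0, "grip": -1},
    {"dx": 0, "dy": 0, "dz": 0, "wx": 0, "wy": 0, "wz": 0, "grip": -1},
  ],
)

```text
t: 11.48
tool_pos: [0.471, -0.3468, 0.0357]
orientation: [[0.978, 0.209, 0.001], [0.209, -0.978, -0.001], [0.001, 0.001, -1.0]]
ft_force: [1.0, 0.0, -0.9]
gripper_width: 0.309
grasp_force: 59.4
```

Emit:
move_arm(
  increments=[
    {"dx": 0, "dy": 0, "dz": 0.015, "wx": 0, "wy": 0, "wz": 0, "grip": -1},
    {"dx": 0, "dy": 0, "dz": 0.012, "wx": 0, "wy": 0, "wz": 0, "grip": -1},
    {"dx": 0, "dy": 0, "dz": 0.01, "wx": 0, "wy": 0, "wz": 0, "grip": -1},
    {"dx": 0, "dy": 0, "dz": 0, "wx": 0, "wy": 0, "wz": 0, "grip": -1},
  ],
)

```text
t: 11.82
tool_pos: [0.4702, -0.3463, 0.0232]
orientation: [[0.978, 0.209, -0.0], [0.209, -0.978, 0.0], [-0.0, -0.0, -1.0]]
ft_force: [-0.2, -1.1, -1.1]
gripper_width: 0.315
grasp_force: 59.4
```

Emit:
move_arm(
  increments=[
    {"dx": 0, "dy": 0, "dz": 0.004, "wx": 0, "wy": 0, "wz": 0, "grip": -1},
    {"dx": 0, "dy": 0, "dz": 0, "wx": 0, "wy": 0, "wz": 0, "grip": 0.0},
    {"dx": 0, "dy": 0, "dz": 0, "wx": 0, "wy": 0, "wz": 0, "grip": 0.15},
    {"dx": 0, "dy": 0, "dz": 0, "wx": 0, "wy": 0, "wz": 0, "grip": 0.15},
    {"dx": 0, "dy": 0, "dz": -0.04, "wx": 0, "wy": 0, "wz": 0, "grip": 0.15},
    {"dx": 0, "dy": 0, "dz": -0.09, "wx": 0, "wy": 0, "wz": 0, "grip": 0.15},
    {"dx": 0, "dy": 0, "dz": -0.09, "wx": 0, "wy": 0, "wz": 0, "grip": 0.15},
    {"dx": 0, "dy": 0, "dz": -0.09, "wx": 0, "wy": 0, "wz": 0, "grip": 0.15},
    {"dx": 0, "dy": 0, "dz": -0.09, "wx": 0, "wy": 0, "wz": 0, "grip": 0.15},
    {"dx": 0, "dy": 0, "dz": -0.07, "wx": 0, "wy": 0, "wz": 0, "grip": 0.15},
  ],
)

```text
t: 12.65
tool_pos: [0.4705, -0.347, 0.1667]
orientation: [[0.978, 0.209, 0.002], [0.209, -0.978, -0.001], [0.001, 0.002, -1.0]]
ft_force: [0.0, -0.1, 0.2]
gripper_width: 0.578
grasp_force: 0.0
```

```bash
python3 - <<'E' | sed -n '/====/,$p'
from fit2 import *
s=env.observe();c=snap('wrist','w6')
print('====',s['tool_pos'],s['t'])
w2,w4=load('w2'),load('w4')
# handle top centre / marks / pivot cap triangulated in w2, w4
for cc,uv,z in[(w,(460,134),.094),(w2,(240,282),.094),(w4,(96,416),.094),(w2,(276,307),.031),(w4,(197,412),.031),(w2,(447,79),.031),(w4,(476,42),.031)]:
    P=onz(cc,*wp(*uv),z);print(uv,P.round(4))
for pp in(ps,ps2): print(W(pp,(-.04,-.04,.09)),W(pp,(.06,-.04,.09)))
R=down(-83.4);P=[.5237,-.0158,.15];go(P,R);go(P,ori=R)
E
```

```text
==== [ 0.47049719 -0.34701661  0.16671335] 12.65
(460, 134) [ 0.523  -0.0162  0.094 ]
(240, 282) [ 0.5251 -0.0183  0.094 ]
(96, 416) [ 0.5247 -0.0178  0.094 ]
(276, 307) [ 0.4898 -0.0215  0.031 ]
(197, 412) [ 0.4894 -0.0195  0.031 ]
(447, 79) [ 0.6369 -0.1301  0.031 ]
(476, 42) [ 0.6366 -0.1295  0.031 ]
[ 0.52286595 -0.01533611  0.09      ] [ 0.62221227 -0.00392088  0.09      ]
[ 0.52425883 -0.01615103  0.09      ] [ 0.62360329 -0.00471956  0.09      ]
shift share [ 0.4    -1.0484  0.0639] min rows 8.1
turn share [ 0.0015 -0.0017  0.0302] min rows 0.8
shift share [ 0.2994 -1.0812  0.0671] min rows 8.1
```

Emit:
move_arm(
  increments=[
    {"dx": 0, "dy": 0, "dz": 0, "wx": 0, "wy": 0, "wz": 0.03, "grip": 0.15},
    {"dx": 0.0334, "dy": -0.1197, "dz": 0, "wx": 0, "wy": 0, "wz": 0, "grip": 0.15},
    {"dx": 0.0334, "dy": -0.1197, "dz": 0, "wx": 0, "wy": 0, "wz": 0, "grip": 0.15},
    {"dx": 0.0334, "dy": -0.1197, "dz": 0, "wx": 0, "wy": 0, "wz": 0, "grip": 0.15},
    {"dx": 0.0334, "dy": -0.1197, "dz": 0, "wx": 0, "wy": 0, "wz": 0, "grip": 0.15},
    {"dx": 0.0334, "dy": -0.1197, "dz": 0, "wx": 0, "wy": 0, "wz": 0, "grip": 0.15},
    {"dx": 0.0334, "dy": -0.1197, "dz": 0, "wx": 0, "wy": 0, "wz": 0, "grip": 0.15},
    {"dx": 0.0334, "dy": -0.1197, "dz": 0, "wx": 0, "wy": 0, "wz": 0, "grip": 0.15},
    {"dx": 0.0334, "dy": -0.1197, "dz": 0, "wx": 0, "wy": 0, "wz": 0, "grip": 0.15},
    {"dx": 0.0334, "dy": -0.1197, "dz": 0, "wx": 0, "wy": 0, "wz": 0, "grip": 0.15},
  ],
)

```text
t: 13.53
tool_pos: [0.5224, -0.0133, 0.1643]
orientation: [[0.993, 0.116, 0.001], [0.116, -0.993, 0.0], [0.001, -0.0, -1.0]]
ft_force: [1.8, 0.2, -0.4]
gripper_width: 0.571
grasp_force: 0.0
```

Emit:
move_arm(
  increments=[
    {"dx": 0, "dy": 0, "dz": 0, "wx": 0, "wy": 0, "wz": 0, "grip": 0.15},
    {"dx": 0, "dy": 0, "dz": 0, "wx": 0, "wy": 0, "wz": 0, "grip": 0.15},
  ],
)

```text
t: 13.7
tool_pos: [0.5227, -0.0124, 0.1638]
orientation: [[0.993, 0.121, 0.0], [0.121, -0.993, 0.001], [0.0, -0.001, -1.0]]
ft_force: [0.6, -0.5, 0.2]
gripper_width: 0.574
grasp_force: 0.0
```

```bash
python3 -c "
from h import *
go([.5243,-.0172,.045],down(-83.4));c=snap('wrist','w7')
i=cv2.cvtColor(c['image'],cv2.COLOR_RGB2HSV)
m=((i[:,:,0]>5)&(i[:,:,0]<18)&(i[:,:,1]>200)&(i[:,:,2]>190)).astype(np.uint8)
n,l,s,ce=cv2.connectedComponentsWithStats(m)
for k in range(1,n):
  if s[k,4]>60: print(s[k],ce[k],onz(c,*ce[k],.094))
"
```

```text
shift share [0.0034 0.0169 0.3961] min rows 2.9
turn share [-0.0002 -0.0001  0.002 ] min rows 0.1
[250 187  25  17 202] [259.94059406 194.0049505 ] [ 0.52809935 -0.01411658  0.094     ]
```

Emit:
move_arm(
  increments=[
    {"dx": 0.006, "dy": 0.012, "dz": 0.04, "wx": 0, "wy": 0, "wz": 0, "grip": 0.15},
    {"dx": 0, "dy": 0, "dz": 0.07, "wx": 0, "wy": 0, "wz": 0, "grip": 0.15},
    {"dx": 0, "dy": 0, "dz": 0.07, "wx": 0, "wy": 0, "wz": 0, "grip": 0.15},
    {"dx": 0, "dy": 0, "dz": 0.07, "wx": 0, "wy": 0, "wz": 0, "grip": 0.15},
    {"dx": 0, "dy": 0, "dz": 0.06, "wx": 0, "wy": 0, "wz": 0, "grip": 0.15},
    {"dx": 0, "dy": 0, "dz": 0.04, "wx": 0, "wy": 0, "wz": 0, "grip": 0.15},
    {"dx": 0, "dy": 0, "dz": 0.03, "wx": 0, "wy": 0, "wz": 0, "grip": 0.15},
    {"dx": 0, "dy": 0, "dz": 0.02, "wx": 0, "wy": 0, "wz": 0, "grip": 0.15},
    {"dx": 0, "dy": 0, "dz": 0, "wx": 0, "wy": 0, "wz": 0, "grip": 0.15},
  ],
)

```text
t: 14.5
tool_pos: [0.5242, -0.0194, 0.0429]
orientation: [[0.993, 0.115, -0.001], [0.115, -0.993, -0.0], [-0.001, 0.0, -1.0]]
ft_force: [-0.0, -0.3, -0.2]
gripper_width: 0.574
grasp_force: 0.0
```

Emit:
move_arm(
  increments=[
    {"dx": 0, "dy": 0, "dz": 0, "wx": 0, "wy": 0, "wz": 0, "grip": -0.1},
    {"dx": 0, "dy": 0, "dz": 0, "wx": 0, "wy": 0, "wz": 0, "grip": -0.3},
    {"dx": 0, "dy": 0, "dz": 0, "wx": 0, "wy": 0, "wz": 0, "grip": -1},
    {"dx": 0, "dy": 0, "dz": 0, "wx": 0, "wy": 0, "wz": 0, "grip": -1},
    {"dx": 0, "dy": 0, "dz": 0, "wx": 0, "wy": 0, "wz": 0, "grip": -1},
  ],
)

```text
t: 14.92
tool_pos: [0.525, -0.0184, 0.0443]
orientation: [[0.993, 0.116, 0.001], [0.116, -0.993, 0.0], [0.001, 0.0, -1.0]]
ft_force: [-1.8, -0.8, 6.6]
gripper_width: 0.264
grasp_force: 58.5
```

Emit:
move_arm(
  increments=[
    {"dx": 0.0018, "dy": 0.0348, "dz": 0, "wx": 0, "wy": 0, "wz": -0.0333, "grip": -1},
    {"dx": 0.0018, "dy": 0.0348, "dz": 0, "wx": 0, "wy": 0, "wz": -0.0333, "grip": -1},
    {"dx": 0.0018, "dy": 0.0348, "dz": 0, "wx": 0, "wy": 0, "wz": -0.0333, "grip": -1},
    {"dx": 0.0018, "dy": 0.0348, "dz": 0, "wx": 0, "wy": 0, "wz": -0.0333, "grip": -1},
    {"dx": 0.0018, "dy": 0.0348, "dz": 0, "wx": 0, "wy": 0, "wz": -0.0333, "grip": -1},
  ],
)

```text
t: 15.33
tool_pos: [0.5455, -0.0657, 0.0444]
orientation: [[0.799, 0.602, 0.003], [0.602, -0.799, 0.001], [0.003, 0.001, -1.0]]
ft_force: [5.2, 6.2, 0.7]
gripper_width: 0.266
grasp_force: 58.6
```

Emit:
move_arm(
  increments=[
    {"dx": 0.0018, "dy": 0.0348, "dz": 0, "wx": 0, "wy": 0, "wz": -0.0333, "grip": -1},
    {"dx": 0.0018, "dy": 0.0348, "dz": 0, "wx": 0, "wy": 0, "wz": -0.0333, "grip": -1},
    {"dx": 0.0018, "dy": 0.0348, "dz": 0, "wx": 0, "wy": 0, "wz": -0.0333, "grip": -1},
    {"dx": 0.0018, "dy": 0.0348, "dz": 0, "wx": 0, "wy": 0, "wz": -0.0333, "grip": -1},
    {"dx": 0.0018, "dy": 0.0348, "dz": 0, "wx": 0, "wy": 0, "wz": -0.0333, "grip": -1},
    {"dx": 0.0018, "dy": 0.0348, "dz": 0, "wx": 0, "wy": 0, "wz": -0.0333, "grip": -1},
    {"dx": 0.0018, "dy": 0.0348, "dz": 0, "wx": 0, "wy": 0, "wz": -0.0333, "grip": -1},
    {"dx": 0.0018, "dy": 0.0348, "dz": 0, "wx": 0, "wy": 0, "wz": -0.0333, "grip": -1},
  ],
)

```text
t: 16.0
tool_pos: [0.6162, -0.1024, 0.0444]
orientation: [[0.086, 0.996, 0.002], [0.996, -0.086, 0.004], [0.004, 0.002, -1.0]]
ft_force: [0.4, 13.8, 4.2]
gripper_width: 0.264
grasp_force: 59.2
```

Emit:
move_arm(
  increments=[
    {"dx": 0.0018, "dy": 0.0348, "dz": 0, "wx": 0, "wy": 0, "wz": -0.0333, "grip": -1},
    {"dx": 0.0018, "dy": 0.0348, "dz": 0, "wx": 0, "wy": 0, "wz": -0.0333, "grip": -1},
    {"dx": 0, "dy": 0.01, "dz": 0, "wx": 0, "wy": 0, "wz": -0.005, "grip": -1},
    {"dx": 0, "dy": 0, "dz": 0, "wx": 0, "wy": 0, "wz": 0, "grip": -1},
  ],
)

```text
t: 16.33
tool_pos: [0.6334, -0.1016, 0.0441]
orientation: [[-0.133, 0.991, -0.01], [0.991, 0.133, 0.005], [0.006, -0.009, -1.0]]
ft_force: [-21.7, 13.2, 22.1]
gripper_width: 0.261
grasp_force: 62.1
```

```bash
python3 -c "
from h import *
s=env.observe();p=s['tool_pos'];d=p[:2]-np.array([.624,-.005]);print(p,s['ft_force'],np.hypot(*d),np.degrees(np.arctan2(d[1],d[0]))+180-6.56)"
```

```text
[ 0.63337938 -0.10160435  0.04410549] [-21.65645158  13.16228949  22.12888035] 0.09705860996623064 88.98550477395285
```

The lever is at its stop: 22 N reaction at 89–90°. I'll release it, rise, and check the lever by colour.

Emit:
move_arm(
  increments=[
    {"dx": 0, "dy": 0, "dz": 0, "wx": 0, "wy": 0, "wz": 0, "grip": 0.0},
    {"dx": 0, "dy": 0, "dz": 0, "wx": 0, "wy": 0, "wz": 0, "grip": 0.15},
    {"dx": 0, "dy": 0, "dz": 0, "wx": 0, "wy": 0, "wz": 0, "grip": 0.15},
    {"dx": 0, "dy": 0, "dz": -0.04, "wx": 0, "wy": 0, "wz": 0, "grip": 0.15},
    {"dx": 0, "dy": 0, "dz": -0.09, "wx": 0, "wy": 0, "wz": 0, "grip": 0.15},
    {"dx": 0, "dy": 0, "dz": -0.1, "wx": 0, "wy": 0, "wz": 0, "grip": 0.15},
    {"dx": 0, "dy": 0, "dz": -0.1, "wx": 0, "wy": 0, "wz": 0, "grip": 0.15},
    {"dx": 0, "dy": 0, "dz": -0.1, "wx": 0, "wy": 0, "wz": 0, "grip": 0.15},
    {"dx": 0, "dy": 0, "dz": -0.1, "wx": 0, "wy": 0, "wz": 0, "grip": 0.15},
    {"dx": 0, "dy": 0, "dz": -0.1, "wx": 0, "wy": 0, "wz": 0, "grip": 0.15},
  ],
)

```text
t: 17.17
tool_pos: [0.6382, -0.1061, 0.2352]
orientation: [[-0.13, 0.992, 0.001], [0.992, 0.13, -0.0], [-0.001, 0.001, -1.0]]
ft_force: [1.3, -1.2, 0.6]
gripper_width: 0.575
grasp_force: 0.0
```

```bash
cat >> h.py <<'E'
def orange(c,z=.094):
    i=cv2.cvtColor(c['image'],cv2.COLOR_RGB2HSV)
    m=((i[:,:,0]>5)&(i[:,:,0]<18)&(i[:,:,1]>200)&(i[:,:,2]>190)).astype(np.uint8)
    n,l,s,ce=cv2.connectedComponentsWithStats(m)
    return [(s[k,4],ce[k].round(1),onz(c,*ce[k],z).round(4)) for k in range(1,n) if s[k,4]>25]
E
python3 - <<'E' | sed -n '/====/,$p'
from fit2 import *
print('====');c=snap('wrist','w8');print(orange(c))
s=env.observe();print(s['tool_pos'],s['qpos'])
p=(ps+ps2)/2;n,u,l,D=frame(p);print(n,D)
th=np.radians(5)
x=np.cos(th)*u+np.sin(th)*l
y=-np.cross(n,x); z=-n   # tool y ~ -l
R=np.column_stack([np.cross(y,z),y,z]);print(R)
P=D+.13*n;print(P);go(P,R);print('tilt only after yaw:')
R0=down(-78);go(None,R0);go(P,R,ori=R0)
E
```

```text
====
[]
[ 0.6409188  -0.10651961  0.24167019] [ 5.69927594 29.25412981 -0.68485346 84.81965512  0.40062022 65.35610743
 12.38451529]
[-0.56094628 -0.06450111  0.82533561] [0.54845019 0.11797478 0.1       ]
[[ 0.8068567   0.18526072  0.56094628]
 [ 0.18050746 -0.9814564   0.06450111]
 [ 0.56249384  0.04921183 -0.82533561]]
[0.47552717 0.10958964 0.20729363]
shift share [ 0.786  -0.4544  0.1081] min rows 6.6
turn share [-0.1526  0.1388  0.4623] min rows 12.7
tilt only after yaw:
turn share [ 0.0031 -0.0016  0.4747] min rows 11.9
shift share [-0.3895 -0.8192  0.1146] min rows 6.6
turn share [-0.0174  0.1902  0.0024] min rows 4.8
```

Emit:
move_arm(
  increments=[
    {"dx": 0.0983, "dy": -0.0568, "dz": 0.0135, "wx": 0, "wy": 0, "wz": 0, "grip": 0.15},
    {"dx": 0.0983, "dy": -0.0568, "dz": 0.0135, "wx": 0, "wy": 0, "wz": 0, "grip": 0.15},
    {"dx": 0.0983, "dy": -0.0568, "dz": 0.0135, "wx": 0, "wy": 0, "wz": 0, "grip": 0.15},
    {"dx": 0.0983, "dy": -0.0568, "dz": 0.0135, "wx": 0, "wy": 0, "wz": 0, "grip": 0.15},
    {"dx": 0.0983, "dy": -0.0568, "dz": 0.0135, "wx": 0, "wy": 0, "wz": 0, "grip": 0.15},
    {"dx": 0.0983, "dy": -0.0568, "dz": 0.0135, "wx": 0, "wy": 0, "wz": 0, "grip": 0.15},
    {"dx": 0.0983, "dy": -0.0568, "dz": 0.0135, "wx": 0, "wy": 0, "wz": 0, "grip": 0.15},
    {"dx": 0.0983, "dy": -0.0568, "dz": 0.0135, "wx": 0, "wy": 0, "wz": 0, "grip": 0.15},
  ],
)

```text
t: 17.88
tool_pos: [0.4716, 0.1112, 0.2007]
orientation: [[-0.13, 0.992, 0.001], [0.992, 0.13, 0.0], [0.0, 0.002, -1.0]]
ft_force: [1.1, 0.7, -0.4]
gripper_width: 0.573
grasp_force: 0.0
```

Emit:
move_arm(
  increments=[
    {"dx": 0, "dy": 0, "dz": 0, "wx": 0, "wy": 0, "wz": 0.0396, "grip": 0.15},
    {"dx": 0, "dy": 0, "dz": 0, "wx": 0, "wy": 0, "wz": 0.0396, "grip": 0.15},
    {"dx": 0, "dy": 0, "dz": 0, "wx": 0, "wy": 0, "wz": 0.0396, "grip": 0.15},
    {"dx": 0, "dy": 0, "dz": 0, "wx": 0, "wy": 0, "wz": 0.0396, "grip": 0.15},
    {"dx": 0, "dy": 0, "dz": 0, "wx": 0, "wy": 0, "wz": 0.0396, "grip": 0.15},
    {"dx": 0, "dy": 0, "dz": 0, "wx": 0, "wy": 0, "wz": 0.0396, "grip": 0.15},
    {"dx": 0, "dy": 0, "dz": 0, "wx": 0, "wy": 0, "wz": 0.0396, "grip": 0.15},
    {"dx": 0, "dy": 0, "dz": 0, "wx": 0, "wy": 0, "wz": 0.0396, "grip": 0.15},
    {"dx": 0, "dy": 0, "dz": 0, "wx": 0, "wy": 0, "wz": 0.0396, "grip": 0.15},
    {"dx": 0, "dy": 0, "dz": 0, "wx": 0, "wy": 0, "wz": 0.0396, "grip": 0.15},
  ],
)

```text
t: 18.72
tool_pos: [0.4728, 0.1103, 0.2008]
orientation: [[0.9, 0.436, 0.001], [0.436, -0.9, 0.0], [0.001, 0.0, -1.0]]
ft_force: [-0.6, -0.6, 0.3]
gripper_width: 0.573
grasp_force: 0.0
```

Emit:
move_arm(
  increments=[
    {"dx": 0, "dy": 0, "dz": 0, "wx": 0, "wy": 0, "wz": 0.0396, "grip": 0.15},
    {"dx": 0, "dy": 0, "dz": 0, "wx": 0, "wy": 0, "wz": 0.0396, "grip": 0.15},
    {"dx": 0, "dy": 0, "dz": 0, "wx": -0.0035, "wy": 0.038, "wz": 0, "grip": 0.15},
    {"dx": 0, "dy": 0, "dz": 0, "wx": -0.0035, "wy": 0.038, "wz": 0, "grip": 0.15},
    {"dx": 0, "dy": 0, "dz": 0, "wx": -0.0035, "wy": 0.038, "wz": 0, "grip": 0.15},
    {"dx": 0, "dy": 0, "dz": 0, "wx": -0.0035, "wy": 0.038, "wz": 0, "grip": 0.15},
    {"dx": 0, "dy": 0, "dz": 0, "wx": -0.0035, "wy": 0.038, "wz": 0, "grip": 0.15},
    {"dx": 0, "dy": 0, "dz": 0, "wx": 0, "wy": 0, "wz": 0, "grip": 0.15},
  ],
)

```text
t: 19.38
tool_pos: [0.4696, 0.1008, 0.2025]
orientation: [[0.872, 0.185, 0.452], [0.194, -0.981, 0.026], [0.448, 0.065, -0.891]]
ft_force: [-1.3, -0.4, -0.0]
gripper_width: 0.572
grasp_force: 0.0
```

```bash
cat >> fit2.py <<'E'
pk=(ps+ps2)/2
def kR(deg):
    n,u,l,D=frame(pk);th=np.radians(deg);x=np.cos(th)*u+np.sin(th)*l;y=-np.cross(n,x);z=-n
    return np.column_stack([np.cross(y,z),y,z])
E
python3 - <<'E' | sed -n '/====/,$p'
from fit2 import *
print('====');c=snap('wrist','w9');t=snap('top','t9');print(orange(t),orange(snap('side','s9')))
s=env.observe();print(s['tool_pos'],s['qpos'],s['t'])
n,u,l,D=frame(pk);go(D+.13*n,kR(5))
i=cv2.imread('pics/w9.png');a=cv2.resize(i,(512,384));b=cv2.resize(cv2.imread('pics/t9.png')[120:270,240:420],(288,240),interpolation=cv2.INTER_CUBIC)
m=np.zeros((600,800,3),np.uint8);m[:384,:512]=a;m[384:,512:]=b[:216]
m=np.zeros((600,800,3),np.uint8);f=cv2.resize(i,(800,600),interpolation=cv2.INTER_CUBIC);m[:]=f;m[360:,512:]=b
cv2.imwrite('pics/m9.png',m)
print(proj(c,D),proj(c,D+.046*n))
E
```

```text
====
[] []
[0.4724483  0.10212349 0.20325445] [ -49.32892053    7.72079249   27.46313194  135.88422789   23.8270126
   12.77148287 -123.47114122] 19.5333
shift share [ 0.0198 -0.0216 -0.0067] min rows 0.2
turn share [0.0041 0.042  0.0023] min rows 1.1
(np.float64(246.55142418823442), np.float64(151.80367997860748)) (np.float64(245.7880386367701), np.float64(170.50805242829304))
```

View pics/m9.png

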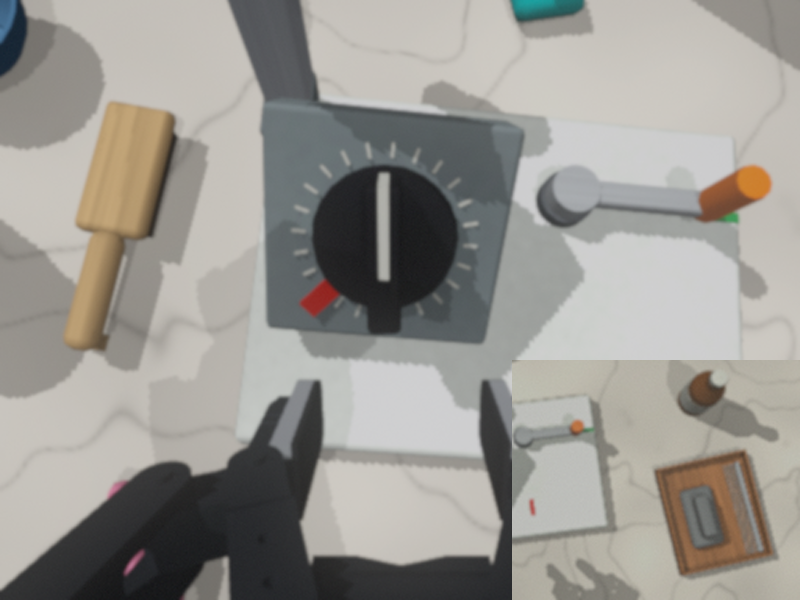

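The last view shows the lever pointing at the green mark (734,216) and the grey brush flat in the tray beside the comb (inset 702,516). The white line runs (384,173)–(384,280), the red mark is centred at (320,297), and the knob disc is centred at (385,237).

```bash
python3 - <<'E' | sed -n '/====/,$p'
from fit2 import *
print('====');c=load('w9')
for uv,h in[((385.5,236.5),.012),((384,330),.046),((384,280),.046),((384,210),.046),((384,174),.012),((320.5,297),.003),((314,308),.003),((334,285),.003),((270,325),0),((484,342),0),((264,100),0),((523,128),0)]:
    q=face(pk,c,wp(*uv),h);print(uv,h,q.round(4),np.hypot(*q).round(4),np.degrees(np.arctan2(q[1],q[0])).round(1))
# circle centre of the tick ends? use disc fit offset:
q0=face(pk,c,wp(385.5,236.5),.012)
for uv,h in[((384,174),.012),((384,210),.046),((320.5,297),.003),((314,308),.003),((334,285),.003)]:
    q=face(pk,c,wp(*uv),h)-q0;print('rel',uv,q.round(4),np.hypot(*q).round(4),np.degrees(np.arctan2(q[1],q[0])).round(1))
n,u,l,D=frame(pk);D=D+u*q0[0]+l*q0[1];print('D',D)
for h in(.10,.06,.003):go(D+h*n,kR(3))
E
```

```text
====
(385.5, 236.5) 0.012 [0.0045 0.0002] 0.0045 2.9
(384, 330) 0.046 [-0.0354 -0.0027] 0.0355 -175.6
(384, 280) 0.046 [-0.0071 -0.0004] 0.0071 -176.6
(384, 210) 0.046 [0.0283 0.0025] 0.0285 5.0
(384, 174) 0.012 [0.0382 0.0038] 0.0384 5.7
(320.5, 297) 0.003 [-0.0397  0.0358] 0.0535 138.0
(314, 308) 0.003 [-0.0474  0.0395] 0.0617 140.2
(334, 285) 0.003 [-0.0312  0.0281] 0.0419 138.0
(270, 325) 0 [-0.0632  0.0668] 0.092 133.4
(484, 342) 0 [-0.0635 -0.0683] 0.0932 -132.9
(264, 100) 0 [0.0673 0.0679] 0.0956 45.2
(523, 128) 0 [ 0.0665 -0.067 ] 0.0944 -45.2
rel (384, 174) [0.0338 0.0036] 0.0339 6.1
rel (384, 210) [0.0239 0.0023] 0.024 5.4
rel (320.5, 297) [-0.0442  0.0356] 0.0567 141.2
rel (314, 308) [-0.0519  0.0393] 0.0651 142.9
rel (334, 285) [-0.0356  0.0278] 0.0452 142.0
D [0.55209527 0.11862464 0.1025282 ]
shift share [ 0.0478 -0.0222  0.0905] min rows 0.8
turn share [0.0048 0.0419 0.0134] min rows 1.1
shift share [ 0.0653 -0.0238  0.2226] min rows 1.7
turn share [0.0048 0.0419 0.0134] min rows 1.1
shift share [ 0.0903 -0.0262  0.411 ] min rows 3.0
turn share [0.0048 0.0419 0.0134] min rows 1.1
```

Emit:
move_arm(
  increments=[
    {"dx": 0.02, "dy": -0.008, "dz": 0.07, "wx": 0, "wy": 0, "wz": 0, "grip": 0.15},
    {"dx": 0.02, "dy": -0.008, "dz": 0.07, "wx": 0, "wy": 0, "wz": 0, "grip": 0.15},
    {"dx": 0.02, "dy": -0.008, "dz": 0.07, "wx": 0, "wy": 0, "wz": 0, "grip": 0.15},
    {"dx": 0, "dy": 0, "dz": 0, "wx": 0.002, "wy": 0.02, "wz": 0, "grip": 0.15},
    {"dx": 0, "dy": 0, "dz": 0, "wx": 0.002, "wy": 0.02, "wz": 0, "grip": 0.15},
    {"dx": 0, "dy": 0, "dz": 0, "wx": 0, "wy": 0, "wz": 0, "grip": 0.15},
  ],
)

```text
t: 20.03
tool_pos: [0.5066, 0.1062, 0.1992]
orientation: [[0.836, 0.19, 0.514], [0.197, -0.98, 0.042], [0.511, 0.066, -0.857]]
ft_force: [1.0, 0.2, 0.2]
gripper_width: 0.576
grasp_force: 0.0
```

```bash
cat >> fit2.py <<'E'
def kn(h,deg):
    n,u,l,D=frame(pk);D=D+.002*u
    s=env.observe();go(D+h*n,kR(deg));d=np.array(s['tool_pos'])-D
    x=np.array(s['orientation'])[:,0]
    print('h %.4f u %.4f l %.4f'%(d@n,d@u,d@l),'ang',np.degrees(np.arctan2(x@l,x@u)).round(1),'q',s['qpos'].round(1),'F',s['ft_force'].round(1),s['gripper_width'].round(3),s['t'])
E
python3 -c "
from fit2 import *
print('====');kn(.06,5);kn(.003,5)" | sed -n '/====/,$p'
```

```text
====
shift share [-0.0501 -0.031   0.1566] min rows 1.2
turn share [0.0035 0.019  0.0042] min rows 0.5Traceback (most recent call last):
  File "<string>", line 3, in <module>
    print('====');kn(.06,5);kn(.003,5)
                  ~~^^^^^^^
  File "fit2.py", line 27, in kn
    print('h %.4f u %.4f l %.4f'%(d@n,d@u,d@l),'ang',np.degrees(np.arctan2(x@l,x@u)).round(1),'q',s['qpos'].round(1),'F',s['ft_force'].round(1),s['gripper_width'].round(3),s['t'])
                                                                                                                                                ^^^^^^^^^^^^^^^^^^^^^^^^
AttributeError: 'float' object has no attribute 'round'
```

Emit:
move_arm(
  increments=[
    {"dx": -0.025, "dy": -0.015, "dz": 0.05, "wx": 0, "wy": 0, "wz": 0, "grip": 0.15},
    {"dx": -0.025, "dy": -0.015, "dz": 0.05, "wx": 0, "wy": 0, "wz": 0, "grip": 0.15},
    {"dx": 0, "dy": 0, "dz": 0.05, "wx": 0, "wy": 0, "wz": 0, "grip": 0.15},
    {"dx": 0, "dy": 0, "dz": 0, "wx": 0.0018, "wy": 0.01, "wz": 0.002, "grip": 0.15},
    {"dx": 0, "dy": 0, "dz": 0, "wx": 0.0018, "wy": 0.01, "wz": 0.002, "grip": 0.15},
    {"dx": 0, "dy": 0, "dz": 0, "wx": 0, "wy": 0, "wz": 0, "grip": 0.15},
  ],
)

```text
t: 20.53
tool_pos: [0.5214, 0.1157, 0.1947]
orientation: [[0.839, 0.191, 0.509], [0.189, -0.98, 0.056], [0.51, 0.05, -0.859]]
ft_force: [-0.1, -0.8, 0.5]
gripper_width: 0.576
grasp_force: 0.0
```

```bash
sed -i "s/s\['gripper_width'\].round(3)/round(s['gripper_width'],3)/" fit2.py
python3 -c "
from fit2 import *
print('====');kn(.06,5);kn(.003,5)" | sed -n '/====/,$p'
```

```text
====
shift share [-0.0895 -0.0058  0.1174] min rows 1.1
turn share [-0.0009  0.0198  0.0016] min rows 0.5
h 0.0935 u 0.0290 l 0.0008 ang 5.3 q [ -24.6   11.6    0.9  134.1   62.     9.9 -161.3] F [-0.1 -0.8  0.5] 0.576 20.5333
shift share [-0.0778 -0.0052  0.3071] min rows 2.3
turn share [-0.0009  0.0198  0.0016] min rows 0.5
h 0.0935 u 0.0290 l 0.0008 ang 5.3 q [ -24.6   11.6    0.9  134.1   62.     9.9 -161.3] F [-0.1 -0.8  0.5] 0.576 20.5333
```

Joint 6 and joint 7 are both at their limits (9.9°, -161.3°), so I need a better arm configuration. I'll fit a kinematic model from the recorded joint/pose pairs and search it.

```bash
cat > kin.py <<'E'
import numpy as np, itertools
from scipy.spatial.transform import Rotation as Ro
from scipy.optimize import least_squares
from h import env
s=env.observe()
def dn(x,y): z=np.array([0,0,-1.]);Y=np.array([x,y,0])/np.hypot(x,y);return np.column_stack([np.cross(Y,z),Y,z])
dat=[([-74.815,33.027,1.424,82.381,-.86,64.688,-3.237],(.23056,.63394,.21404),dn(.34177,.93978)),
([-37.179,5.42,34.646,102.933,-3.223,72.665,-72.954],(.42775,.00079,.35858),dn(.33,-.944)),
([5.699,29.254,-.685,84.82,.401,65.356,12.385],(.64092,-.10652,.24167),dn(.992,.13)),
(s['qpos'],s['tool_pos'],np.array(s['orientation']))]
Z=lambda a:Ro.from_euler('z',a,degrees=True).as_matrix()
Y=lambda a:Ro.from_euler('y',a,degrees=True).as_matrix()
def fk(q,L,sg,off):
    R=Z(sg[0]*q[0])@Y(q[1])@Z(sg[1]*q[2]); p=np.array([0,0,L[0]])+R@[L[4],0,L[1]]
    R=R@Y(q[3])@Z(sg[2]*q[4]); p=p+R@[L[5],0,L[2]]
    R=R@Y(q[5])@Z(sg[3]*q[6]+off); return p+R@[0,0,L[3]],R
def best():
    b=None
    for sg in itertools.product([1,-1],repeat=4):
        def f(v): return np.concatenate([np.r_[(fk(q,v[:6],sg,v[6])[0]-P)*10,(fk(q,v[:6],sg,v[6])[1]-R).ravel()] for q,P,R in dat])
        for o in(0,90,180,-90):
            r=least_squares(f,[.34,.4,.4,.2,0,0,o])
            if b is None or r.cost<b[0]: b=(r.cost,r.x,sg,f(r.x))
    return b
if __name__=='__main__':
    b=best();print(b[0],b[1].round(4),b[2]);print(b[3].reshape(4,12).round(3)[:,:3]/10)
E
python3 kin.py
```

```text
0.31445100345312516 [ 3.76800e-01  5.58700e-01  4.47900e-01  4.07600e-01 -2.32000e-02
  4.51000e-02  8.98622e+01] (-1, -1, -1, -1)
[[-0.0456  0.0097  0.0034]
 [ 0.0047  0.0423 -0.0081]
 [ 0.0037  0.0468  0.0025]
 [-0.0008  0.0019  0.0022]]
```

```bash
cat > kin2.py <<'E'
from kin import *
sg=(-1,)*4
def fk(q,v):
    R=Z(-q[0])@Y(q[1]); p=np.array([0,0,v[0]])+R@[0,v[7],0]; R=R@Z(-q[2]); p=p+R@[v[4],v[8],v[1]]
    R=R@Y(q[3])@Z(-q[4]); p=p+R@[v[5],v[9],v[2]]
    R=R@Y(q[5])@Z(-q[6]+v[6]); return p+R@[0,0,v[3]],R
def f(v): return np.concatenate([np.r_[(fk(q,v)[0]-P)*10,(fk(q,v)[1]-R).ravel()] for q,P,R in dat]+[.02*(v[[4,5,7,8,9]])])
v=least_squares(f,[.37,.45,.45,.3,0,0,90,0,0,0]).x
if __name__=='__main__':
    print(v.round(4));print((f(v)[:48].reshape(4,12)).round(4)[:,:3]/10,abs(f(v)).max())
    from fit2 import *
    print('====')
    n,u,l,D=frame(pk);D=D+.002*u
    lo=np.array([-157.87,-19.46,-87.15,11.01,-62.26,9.8,-161.44]);hi=np.array([157.87,123.44,90,140.99,242.26,113.94,161.44])
    rng=np.random.default_rng(0)
    for h in(.003,.08):
      for flip in(0,180):
        sol=[]
        for _ in range(60):
            q0=rng.uniform(lo,hi)
            P,R=D+h*n,kR(72+flip)
            mid,half=(lo+hi)/2,(hi-lo)/2
            g=lambda q:np.r_[(fk(q,v)[0]-P)*20,(fk(q,v)[1]-R).ravel()*5,.01*(q-mid)/half]
            r=least_squares(g,q0,bounds=(lo,hi),max_nfev=150)
            if abs(r.fun[:12]).max()<.05: sol.append(r.x.round(0))
        sol=np.unique(np.array(sol),axis=0);print(h,flip,len(sol));print(sol[:12])
E
python3 kin2.py | grep -v "^ \[\[\|^scope\|^tray\|^brush"
```

```text
[ 2.66700e-01  5.87300e-01  3.91300e-01  3.77700e-01 -0.00000e+00
 -0.00000e+00  8.98622e+01 -1.50000e-02 -3.15000e-02 -4.00000e-04]
[[ 0.  0.  0.]
 [ 0. -0. -0.]
 [-0.  0. -0.]
 [-0.  0.  0.]] 0.00990202975216235
 [ 0.9 -0.7]
 [ 1.   0.8]
 [-0.3 -1.4]
 [ 0.  -0.4]
 [ 1.9 -0.3]
 [-0.2  0.3]
 [ 0.6  0.1]]
 [ 1.1 -0.4]
 [ 0.  -0.1]
 [ 1.7  1.4]
 [ 0.5 -3.4]
 [ 2.2 -1.2]
 [-0.6 -0.2]
 [-1.2 -2.3]]
 [-0.  -0.8]
 [-0.1  0.5]
 [-0.6  0.8]
 [-0.9  0.3]
 [ 0.7  0.2]
 [ 1.2  0.3]
 [-0.1  0.4]
 [ 1.5 -0. ]
 [ 1.7  0.3]
 [-1.2 -0.4]]
comb in tray [[ 0.083 -0.044]
 [ 0.087 -0.071]
 [-0.091 -0.075]
 [-0.092 -0.044]]
n [-0.56095155 -0.06445527  0.82533561] D [0.54776467 0.1183802  0.1       ]
----
====
0.003 0 2
[[ -29.   26.    8.  141.  165.   21.  161.]
 [  18.   36.  -62.  139.  109.   46. -141.]]
0.003 180 7
[[  4.  29. -38. 140. 121.  33.  26.]
 [  5.  29. -39. 140. 121.  33.  26.]
 [  5.  29. -39. 140. 121.  34.  27.]
 [  6.  29. -42. 140. 119.  35.  28.]
 [  6.  29. -41. 140. 120.  34.  28.]
 [  7.  30. -43. 140. 119.  35.  29.]
 [  8.  30. -45. 140. 118.  36.  30.]]
0.08 0 1
[[  26.   24.  -70.  140.   97.   39. -133.]]
0.08 180 3
[[ 11.  18. -47. 141. 104.  27.  40.]
 [ 11.  18. -46. 141. 104.  26.  40.]
 [ 11.  18. -46. 141. 104.  27.  40.]]
```

Emit:
move_arm(
  increments=[
    {"dx": 0, "dy": 0, "dz": 0, "wx": 0, "wy": 0, "wz": -0.0395, "grip": 0.15},
    {"dx": 0, "dy": 0, "dz": 0, "wx": 0, "wy": 0, "wz": -0.0395, "grip": 0.15},
    {"dx": 0, "dy": 0, "dz": 0, "wx": 0, "wy": 0, "wz": -0.0395, "grip": 0.15},
    {"dx": 0, "dy": 0, "dz": 0, "wx": 0, "wy": 0, "wz": -0.0395, "grip": 0.15},
    {"dx": 0, "dy": 0, "dz": 0, "wx": 0, "wy": 0, "wz": -0.0395, "grip": 0.15},
    {"dx": 0, "dy": 0, "dz": 0, "wx": 0, "wy": 0, "wz": -0.0395, "grip": 0.15},
    {"dx": 0, "dy": 0, "dz": 0, "wx": 0, "wy": 0, "wz": -0.0395, "grip": 0.15},
    {"dx": 0, "dy": 0, "dz": 0, "wx": 0, "wy": 0, "wz": -0.0395, "grip": 0.15},
    {"dx": 0, "dy": 0, "dz": 0, "wx": 0, "wy": 0, "wz": -0.0395, "grip": 0.15},
    {"dx": 0, "dy": 0, "dz": 0, "wx": 0, "wy": 0, "wz": -0.0395, "grip": 0.15},
  ],
)

```text
t: 21.37
tool_pos: [0.5208, 0.1159, 0.1942]
orientation: [[0.085, 0.857, 0.509], [0.99, -0.131, 0.055], [0.114, 0.499, -0.859]]
ft_force: [0.1, -0.1, -0.3]
gripper_width: 0.576
grasp_force: 0.0
```

Emit:
move_arm(
  increments=[
    {"dx": 0, "dy": 0, "dz": 0, "wx": 0, "wy": 0, "wz": -0.0395, "grip": 0.15},
    {"dx": 0, "dy": 0, "dz": 0, "wx": 0, "wy": 0, "wz": -0.0395, "grip": 0.15},
    {"dx": 0, "dy": 0, "dz": 0, "wx": 0, "wy": 0, "wz": -0.0395, "grip": 0.15},
    {"dx": 0, "dy": 0, "dz": 0, "wx": 0, "wy": 0, "wz": -0.0395, "grip": 0.15},
    {"dx": 0, "dy": 0, "dz": 0, "wx": 0, "wy": 0, "wz": -0.0395, "grip": 0.15},
    {"dx": 0, "dy": 0, "dz": 0, "wx": 0, "wy": 0, "wz": -0.0395, "grip": 0.15},
    {"dx": 0, "dy": 0, "dz": 0, "wx": 0, "wy": 0, "wz": -0.0395, "grip": 0.15},
    {"dx": 0, "dy": 0, "dz": 0, "wx": 0, "wy": 0, "wz": -0.0395, "grip": 0.15},
    {"dx": 0, "dy": 0, "dz": 0, "wx": 0, "wy": 0, "wz": -0.0395, "grip": 0.15},
    {"dx": 0, "dy": 0, "dz": 0, "wx": 0, "wy": 0, "wz": -0.0395, "grip": 0.15},
  ],
)

```text
t: 22.2
tool_pos: [0.5208, 0.1158, 0.1942]
orientation: [[-0.783, 0.358, 0.508], [0.445, 0.894, 0.055], [-0.435, 0.269, -0.859]]
ft_force: [-0.1, 0.2, 0.0]
gripper_width: 0.577
grasp_force: 0.0
```

Emit:
move_arm(
  increments=[
    {"dx": 0, "dy": 0, "dz": 0, "wx": 0, "wy": 0, "wz": -0.0395, "grip": 0.15},
    {"dx": 0, "dy": 0, "dz": 0, "wx": 0, "wy": 0, "wz": -0.0395, "grip": 0.15},
    {"dx": 0, "dy": 0, "dz": 0, "wx": 0, "wy": 0, "wz": -0.0395, "grip": 0.15},
    {"dx": 0, "dy": 0, "dz": 0, "wx": 0, "wy": 0, "wz": -0.0395, "grip": 0.15},
    {"dx": 0, "dy": 0, "dz": 0, "wx": 0, "wy": 0, "wz": -0.0395, "grip": 0.15},
  ],
)

```text
t: 22.62
tool_pos: [0.5208, 0.1158, 0.1941]
orientation: [[-0.845, -0.164, 0.508], [-0.158, 0.986, 0.055], [-0.51, -0.034, -0.859]]
ft_force: [0.4, 0.0, 0.9]
gripper_width: 0.577
grasp_force: 0.0
```

```bash
python3 -c "
from fit2 import *
print('====');kn(.08,185)" | sed -n '/====/,$p'
```

```text
====
shift share [0.0913 0.0023 0.0504] min rows 0.8
turn share [ 0.0004 -0.0201 -0.0085] min rows 0.5
h 0.0934 u 0.0283 l 0.0010 ang -176.5 q [ -1.1  12.7 -27.6 133.4  71.1  17.1   7.3] F [0.4 0.  0.9] 0.577 22.6167
```

Emit:
move_arm(
  increments=[
    {"dx": 0.02, "dy": 0, "dz": 0.01, "wx": 0, "wy": -0.005, "wz": -0.002, "grip": 0.15},
    {"dx": 0.02, "dy": 0, "dz": 0.01, "wx": 0, "wy": -0.005, "wz": -0.002, "grip": 0.15},
    {"dx": 0.025, "dy": 0, "dz": 0.015, "wx": 0, "wy": -0.005, "wz": -0.002, "grip": 0.15},
    {"dx": 0.025, "dy": 0, "dz": 0.015, "wx": 0, "wy": -0.005, "wz": -0.002, "grip": 0.15},
    {"dx": 0, "dy": 0, "dz": 0, "wx": 0, "wy": 0, "wz": 0, "grip": 0.15},
    {"dx": 0, "dy": 0, "dz": 0, "wx": 0, "wy": 0, "wz": 0, "grip": 0.15},
  ],
)

```text
t: 23.12
tool_pos: [0.5062, 0.112, 0.1668]
orientation: [[-0.81, -0.18, 0.558], [-0.173, 0.983, 0.064], [-0.56, -0.045, -0.827]]
ft_force: [-0.3, -0.7, 0.1]
gripper_width: 0.572
grasp_force: 0.0
```

```bash
python3 -c "
from fit2 import *
print('====');kn(.003,185)" | sed -n '/====/,$p'
```

```text
====
shift share [0.0007 0.0036 0.254 ] min rows 1.8
turn share [ 0.0002 -0.001  -0.0023] min rows 0.1
h 0.0792 u 0.0005 l -0.0011 ang -175.4 q [ 1.000e-01  1.560e+01 -3.170e+01  1.408e+02  1.093e+02  2.140e+01
 -3.170e+01] F [-0.3 -0.7  0.1] 0.572 23.1167
```

Emit:
move_arm(
  increments=[
    {"dx": 0, "dy": 0.003, "dz": 0.04, "wx": 0, "wy": 0, "wz": -0.002, "grip": 0.15},
    {"dx": 0, "dy": 0, "dz": 0.05, "wx": 0, "wy": 0, "wz": 0, "grip": 0.15},
    {"dx": 0, "dy": 0, "dz": 0.05, "wx": 0, "wy": 0, "wz": 0, "grip": 0.15},
    {"dx": 0, "dy": 0, "dz": 0.04, "wx": 0, "wy": 0, "wz": 0, "grip": 0.15},
    {"dx": 0, "dy": 0, "dz": 0.03, "wx": 0, "wy": 0, "wz": 0, "grip": 0.15},
    {"dx": 0, "dy": 0, "dz": 0.02, "wx": 0, "wy": 0, "wz": 0, "grip": 0.15},
    {"dx": 0, "dy": 0, "dz": 0, "wx": 0, "wy": 0, "wz": 0, "grip": 0.15},
  ],
)

```text
t: 23.7
tool_pos: [0.5452, 0.1172, 0.109]
orientation: [[-0.809, -0.184, 0.558], [-0.179, 0.982, 0.063], [-0.559, -0.049, -0.828]]
ft_force: [0.0, -0.4, 0.4]
gripper_width: 0.572
grasp_force: 0.0
```

```bash
python3 -c "
from fit2 import *
print('====');kn(.003,185)" | sed -n '/====/,$p'
```

```text
====
shift share [0.0009 0.0014 0.0211] min rows 0.2
turn share [-0.0001 -0.0013 -0.0005] min rows 0.0
h 0.0093 u 0.0003 l -0.0004 ang -175.1 q [  2.4  27.2 -35.8 139.8 121.3  30.9 -41.4] F [ 0.  -0.4  0.4] 0.572 23.7
```

Emit:
move_arm(
  increments=[
    {"dx": 0, "dy": 0, "dz": 0.012, "wx": 0, "wy": 0, "wz": 0, "grip": 0.15},
    {"dx": 0, "dy": 0, "dz": 0, "wx": 0, "wy": 0, "wz": 0, "grip": -0.2},
    {"dx": 0, "dy": 0, "dz": 0, "wx": 0, "wy": 0, "wz": 0, "grip": -0.5},
    {"dx": 0, "dy": 0, "dz": 0, "wx": 0, "wy": 0, "wz": 0, "grip": -1},
    {"dx": 0, "dy": 0, "dz": 0, "wx": 0, "wy": 0, "wz": 0, "grip": -1},
    {"dx": 0, "dy": 0, "dz": 0, "wx": 0, "wy": 0, "wz": 0, "grip": -1},
  ],
)

```text
t: 24.2
tool_pos: [0.5469, 0.1183, 0.1074]
orientation: [[-0.808, -0.185, 0.56], [-0.18, 0.981, 0.066], [-0.561, -0.048, -0.826]]
ft_force: [-4.7, 0.4, 7.3]
gripper_width: 0.197
grasp_force: 59.1
```

```bash
python3 -c "
from fit2 import *
print('====');kn(.005,185)" | sed -n '/====/,$p'
```

```text
====
shift share [ 0.0033 -0.0015  0.0066] min rows 0.1
turn share [ 0.0004 -0.0004 -0.0002] min rows 0.0
h 0.0070 u 0.0009 l 0.0005 ang -175.0 q [  2.5  27.6 -36.  139.8 121.9  31.4 -41.8] F [-4.7  0.4  7.3] 0.197 24.2
```

Emit:
move_arm(
  increments=[
    {"dx": 0, "dy": 0, "dz": 0, "wx": 0, "wy": 0, "wz": -0.0393, "grip": -1},
    {"dx": 0, "dy": 0, "dz": 0, "wx": 0, "wy": 0, "wz": -0.0393, "grip": -1},
    {"dx": 0, "dy": 0, "dz": 0, "wx": 0, "wy": 0, "wz": -0.0393, "grip": -1},
    {"dx": 0, "dy": 0, "dz": 0, "wx": 0, "wy": 0, "wz": -0.0393, "grip": -1},
  ],
)

```text
t: 24.53
tool_pos: [0.5463, 0.1198, 0.1071]
orientation: [[-0.619, -0.552, 0.558], [-0.629, 0.774, 0.068], [-0.47, -0.309, -0.827]]
ft_force: [-4.9, 6.8, 3.7]
gripper_width: 0.193
grasp_force: 58.9
```

```bash
python3 - <<'E' | sed -n '/====/,$p'
from fit2 import *
print('====');kn(.007,185-28)
c=load('w9');i=c['image'].astype(int);m=((i[:,:,0]>110)&(i[:,:,1]<60)&(i[:,:,2]<60)).astype(np.uint8)
n_,lb,st,ce=cv2.connectedComponentsWithStats(m)
for k in range(1,n_):
    if st[k,4]>30:
        q=face(pk,c,ce[k],.003)-[.002,0];print(st[k],ce[k]*1.5625,q,np.hypot(*q),np.degrees(np.arctan2(q[1],q[0])))
E
```

```text
====
shift share [ 0.0049 -0.005  -0.    ] min rows 0.1
turn share [ 0.0014 -0.0008  0.3148] min rows 7.9
h 0.0070 u 0.0004 l 0.0021 ang -146.3 q [ -2.7  26.4 -28.7 140.  126.8  28.4 -18.3] F [-4.9  6.8  3.7] 0.193 24.5333
[193 180  24  22 267] [319.11282772 297.77621723] [-0.04249503  0.03644327] 0.05598159774673864 139.3839678368695
```

Emit:
move_arm(
  increments=[
    {"dx": 0, "dy": 0, "dz": 0, "wx": 0, "wy": 0, "wz": -0.0393, "grip": -1},
    {"dx": 0, "dy": 0, "dz": 0, "wx": 0, "wy": 0, "wz": -0.0393, "grip": -1},
    {"dx": 0, "dy": 0, "dz": 0, "wx": 0, "wy": 0, "wz": -0.0393, "grip": -1},
    {"dx": 0, "dy": 0, "dz": 0, "wx": 0, "wy": 0, "wz": -0.0393, "grip": -1},
    {"dx": 0, "dy": 0, "dz": 0, "wx": 0, "wy": 0, "wz": -0.0393, "grip": -1},
    {"dx": 0, "dy": 0, "dz": 0, "wx": 0, "wy": 0, "wz": -0.0393, "grip": -1},
    {"dx": 0, "dy": 0, "dz": 0, "wx": 0, "wy": 0, "wz": -0.0393, "grip": -1},
  ],
)

```text
t: 25.12
tool_pos: [0.5441, 0.1211, 0.1058]
orientation: [[0.021, -0.832, 0.554], [-0.997, 0.021, 0.07], [-0.07, -0.554, -0.829]]
ft_force: [-9.7, 10.1, -1.6]
gripper_width: 0.196
grasp_force: 58.8
```

```bash
python3 - <<'E' | sed -n '/====/,$p'
from fit2 import *
print('====');kn(.007,319.4)
E
```

```text
====
shift share [ 0.011  -0.0079 -0.    ] min rows 0.1
turn share [ 0.0014  0.0028 -0.3116] min rows 7.8
h 0.0070 u -0.0020 l 0.0036 ang -96.7 q [-12.3  25.3 -15.4 140.4 137.5  24.   20.3] F [-9.7 10.1 -1.6] 0.196 25.1167
```

Emit:
move_arm(
  increments=[
    {"dx": 0.004, "dy": -0.003, "dz": 0, "wx": 0, "wy": 0, "wz": -0.039, "grip": -1},
    {"dx": 0.004, "dy": -0.003, "dz": 0, "wx": 0, "wy": 0, "wz": -0.039, "grip": -1},
    {"dx": 0, "dy": 0, "dz": 0, "wx": 0, "wy": 0, "wz": -0.039, "grip": -1},
    {"dx": 0, "dy": 0, "dz": 0, "wx": 0, "wy": 0, "wz": -0.039, "grip": -1},
    {"dx": 0, "dy": 0, "dz": 0, "wx": 0, "wy": 0, "wz": -0.039, "grip": -1},
    {"dx": 0, "dy": 0, "dz": 0, "wx": 0, "wy": 0, "wz": -0.039, "grip": -1},
  ],
)

```text
t: 25.62
tool_pos: [0.5422, 0.1202, 0.1045]
orientation: [[0.579, -0.603, 0.548], [-0.751, -0.656, 0.072], [0.316, -0.453, -0.833]]
ft_force: [-17.2, 16.3, -8.1]
gripper_width: 0.194
grasp_force: 58.9
```

```bash
python3 - <<'E' | sed -n '/====/,$p'
from fit2 import *
print('====');kn(.007,319.4)
E
```

```text
====
shift share [ 0.0165 -0.0062 -0.0001] min rows 0.1
turn share [ 0.0014  0.0053 -0.0764] min rows 1.9
h 0.0070 u -0.0044 l 0.0029 ang -54.4 q [-20.3  25.   -4.  140.7 149.7  20.9  50.7] F [-17.2  16.3  -8.1] 0.194 25.6167
```

Emit:
move_arm(
  increments=[
    {"dx": 0.006, "dy": -0.002, "dz": 0, "wx": 0, "wy": 0, "wz": -0.038, "grip": -1},
    {"dx": 0.006, "dy": -0.002, "dz": 0, "wx": 0, "wy": 0, "wz": -0.038, "grip": -1},
    {"dx": 0, "dy": 0, "dz": 0, "wx": 0, "wy": 0, "wz": 0, "grip": -1},
    {"dx": 0, "dy": 0, "dz": 0, "wx": 0, "wy": 0, "wz": 0, "grip": -1},
  ],
)

```text
t: 25.95
tool_pos: [0.5417, 0.1195, 0.1041]
orientation: [[0.709, -0.452, 0.542], [-0.575, -0.815, 0.073], [0.408, -0.364, -0.837]]
ft_force: [-22.2, 20.4, -13.6]
gripper_width: 0.197
grasp_force: 59.1
```

```bash
python3 - <<'E' | sed -n '/====/,$p'
from fit2 import *
print('====');kn(.007,319.4)
def meas(c,tag):
    i=c['image'].astype(int);m=((i[:,:,0]>110)&(i[:,:,1]<60)&(i[:,:,2]<60)).astype(np.uint8)
    n_,lb,st,ce=cv2.connectedComponentsWithStats(m)
    for k in range(1,n_):
        if st[k,4]>20:
            q=face(pk,c,ce[k],.003)-[.002,0];print(tag,'red',st[k],q.round(4),np.degrees(np.arctan2(q[1],q[0])))
    n,u,l,D=frame(pk);D=D+.002*u
    # brightness along the arc on bar top / skirt
    g=i.min(2).astype(np.float32)
    for h,r in((.046,.02),(.046,.03),(.012,.0405),(.003,.05)):
        a=np.arange(-30,200,1.);v=[]
        for t in np.radians(a):
            X=D+h*n+r*(np.cos(t)*u+np.sin(t)*l);x,y=proj(c,X);v.append(cv2.getRectSubPix(g,(1,1),(float(x),float(y)))[0,0])
        v=np.array(v);k=v>0.75*v.max();print(h,r,v.max(),a[k][:40].astype(int))
meas(load('w9'),'w9');meas(snap('wrist','w10'),'w10')
E
```

```text
====
shift share [ 0.0178 -0.0051 -0.0002] min rows 0.1
turn share [ 0.0018  0.0074 -0.0008] min rows 0.2
h 0.0071 u -0.0051 l 0.0023 ang -40.8 q [-22.6  25.   -0.3 140.5 154.3  19.5  60. ] F [-22.2  20.4 -13.6] 0.197 25.95
w9 red [193 180  24  22 267] [-0.0425  0.0364] 139.3839678368695
0.046 0.02 169.948 [ 0  1  2  3  4  5  6  7  8  9 10 11 12 13 14]
0.046 0.03 170.29381 [ 2  3  4  5  6  7  8  9 10 11]
0.012 0.0405 74.722694 [-30 -29 -28 -27 -26 -25 -24 -23 -22 -21 -20 -19 -18 -17 -16 -15 -14 -13
  -3  -2  -1   0   1  55  56  57  58  67  68  69  70  71  72  73  74  75
  76  77  78  79]
0.003 0.05 152.7762 [-30 -15   0   1  15  16  17  18  30  31  32  33  45  46  47  48  49  60
  61  62  63  64  75  76  77  78  79  90  91  92  93 105 106 107 120 121
 122 165]
0.046 0.02 155.69487 [136 137 138 139 140 141 142 143 144 145 146 147 148 149 150]
0.046 0.03 155.03894 [ 37  38  39  40  41 137 138 139 140 141 142 143 144 145 146]
0.012 0.0405 141.05214 [12 13 14 16 17 18 19 20 21 22 27 28 29 30 31 32 33 34 35 36 37 38 39 40
 41 42 43 44 45 46 47 48 49 50 51 52 53 54 55 56]
0.003 0.05 169.43324 [-16 -15  -1   0  15  16  29  30  31  32  45  46  47  60  61  62  75  76
  77  91  92]
```

Emit:
move_arm(
  increments=[
    {"dx": -0.008, "dy": 0.0, "dz": 0, "wx": 0, "wy": 0, "wz": 0, "grip": -1},
    {"dx": -0.008, "dy": 0.0, "dz": 0, "wx": 0, "wy": 0, "wz": 0, "grip": -1},
    {"dx": 0, "dy": 0, "dz": 0, "wx": 0, "wy": 0, "wz": 0, "grip": -1},
  ],
)

```text
t: 26.25
tool_pos: [0.5417, 0.1196, 0.1041]
orientation: [[0.701, -0.455, 0.548], [-0.581, -0.811, 0.069], [0.413, -0.367, -0.833]]
ft_force: [-15.5, 10.8, -6.5]
gripper_width: 0.196
grasp_force: 59.7
```

Emit:
move_arm(
  increments=[
    {"dx": -0.01, "dy": 0.0, "dz": 0, "wx": 0, "wy": 0, "wz": 0, "grip": -1},
    {"dx": -0.006, "dy": 0.0, "dz": 0, "wx": 0, "wy": 0, "wz": 0, "grip": -1},
    {"dx": 0, "dy": 0, "dz": 0, "wx": 0, "wy": 0, "wz": 0, "grip": -1},
  ],
)

```text
t: 26.5
tool_pos: [0.542, 0.1198, 0.1041]
orientation: [[0.694, -0.461, 0.553], [-0.587, -0.807, 0.066], [0.416, -0.37, -0.831]]
ft_force: [-31.2, -6.6, 8.4]
gripper_width: 0.198
grasp_force: 62.9
```

Emit:
move_arm(
  increments=[
    {"dx": 0, "dy": 0, "dz": 0, "wx": 0, "wy": 0, "wz": 0, "grip": -0.2},
    {"dx": 0, "dy": 0, "dz": 0, "wx": 0, "wy": 0, "wz": 0, "grip": 0.15},
    {"dx": 0, "dy": 0, "dz": 0, "wx": 0, "wy": 0, "wz": 0, "grip": 0.15},
    {"dx": 0, "dy": 0, "dz": -0.03, "wx": 0, "wy": 0, "wz": 0, "grip": 0.15},
    {"dx": 0, "dy": 0, "dz": -0.06, "wx": 0, "wy": 0, "wz": 0, "grip": 0.15},
    {"dx": 0, "dy": 0, "dz": -0.07, "wx": 0, "wy": 0, "wz": 0, "grip": 0.15},
    {"dx": 0, "dy": 0, "dz": -0.07, "wx": 0, "wy": 0, "wz": 0, "grip": 0.15},
    {"dx": 0, "dy": 0, "dz": 0, "wx": 0, "wy": 0, "wz": 0, "grip": 0.15},
  ],
)

```text
t: 27.17
tool_pos: [0.5135, 0.1161, 0.1551]
orientation: [[0.688, -0.458, 0.563], [-0.591, -0.804, 0.068], [0.421, -0.379, -0.824]]
ft_force: [0.7, -0.1, -0.2]
gripper_width: 0.578
grasp_force: 0.0
```

```bash
cat > meas.py <<'E'
from fit2 import *
def arc(c,D,h,r,a,ch=lambda i:i.min(2)):
    n,u,l,_=frame(pk);g=ch(c['image'].astype(int)).astype(np.float32);v=[]
    for t in np.radians(a):
        x,y=proj(c,D+h*n+r*(np.cos(t)*u+np.sin(t)*l));v.append(cv2.getRectSubPix(g,(1,1),(float(x),float(y)))[0,0])
    return np.array(v)
def line(c,D,lo,hi):
    for h,r in((.046,.015),(.046,.02),(.046,.025),(.046,.03),(.046,.035)):
        a=np.arange(lo,hi,.5);v=arc(c,D,h,r,a);k=np.clip(v-.6*v.max(),0,None);print('line',h,r,v.max().round(),(a*k).sum()/k.sum())
def red(c,D):
    for r in(.045,.05,.055,.06):
        a=np.arange(100,180,.5);v=arc(c,D,.003,r,a,lambda i:np.clip(i[:,:,0]-1.5*np.maximum(i[:,:,1],i[:,:,2]),0,None));print('red',r,v.max().round(),(a*v).sum()/max(v.sum(),1))
def ticks(c,D):
    from scipy.signal import find_peaks
    a=np.arange(-60,260,.5);v=arc(c,D,.0005,.052,a);k,_=find_peaks(v,prominence=25,distance=10);print('ticks',a[k])
E
python3 - <<'E' | sed -n '/====/,$p'
from meas import *
print('====');kn(.08,319.4)
n,u,l,D=frame(pk);D=D+.002*u
c=load('w9');line(c,D,-20,30);red(c,D);ticks(c,D)
c=snap('wrist','w11');line(c,D,110,170);red(c,D);ticks(c,D)
E
```

```text
====
shift share [ 0.004   0.0057 -0.0493] min rows 0.4
turn share [-0.0012 -0.     -0.0063] min rows 0.2
h 0.0652 u 0.0003 l 0.0021 ang -41.7 q [  4.4  18.8 -38.3 141.  111.4  25.7  99.7] F [ 0.7 -0.1 -0.2] 0.578 27.1667
line 0.046 0.015 170.0 7.848479198677192
line 0.046 0.02 170.0 7.191622328886376
line 0.046 0.025 170.0 6.789958851167774
line 0.046 0.03 170.0 6.536737086380133
line 0.046 0.035 170.0 6.27833832502066
red 0.045 47.0 138.07851026779727
red 0.05 93.0 139.28238475477247
red 0.055 89.0 139.28884084690463
red 0.06 87.0 139.207210373155
ticks [ 47.5  62.5  77.5  92.5 107.  121.5 150.5 165.  208.  223.  237.5 252.5]
line 0.046 0.015 155.0 143.31339783079892
line 0.046 0.02 156.0 142.1127270216715
line 0.046 0.025 157.0 135.3267916576776
line 0.046 0.03 157.0 138.45432464455865
line 0.046 0.035 158.0 139.39405222706634
red 0.045 0.0 0.0
red 0.05 0.0 0.0
red 0.055 0.0 0.0
red 0.06 0.0 0.0
ticks [ 47.   62.5  77.5  92.5 107.  121.5 140.5 165.  179.5 194.  208.5 223.
 237.5 252.5]
```

Emit:
move_arm(
  increments=[
    {"dx": 0, "dy": 0, "dz": -0.04, "wx": 0, "wy": 0, "wz": 0.039, "grip": 0.15},
    {"dx": 0, "dy": 0, "dz": -0.02, "wx": 0, "wy": 0, "wz": 0.039, "grip": 0.15},
    {"dx": 0, "dy": 0, "dz": 0, "wx": 0, "wy": 0, "wz": 0.039, "grip": 0.15},
    {"dx": 0, "dy": 0, "dz": 0, "wx": 0, "wy": 0, "wz": 0.039, "grip": 0.15},
    {"dx": 0, "dy": 0, "dz": 0, "wx": 0, "wy": 0, "wz": 0.039, "grip": 0.15},
    {"dx": 0, "dy": 0, "dz": 0, "wx": 0, "wy": 0, "wz": 0.039, "grip": 0.15},
    {"dx": 0, "dy": 0, "dz": 0, "wx": 0, "wy": 0, "wz": 0.039, "grip": 0.15},
    {"dx": 0, "dy": 0, "dz": 0, "wx": 0, "wy": 0, "wz": 0.039, "grip": 0.15},
    {"dx": 0, "dy": 0, "dz": 0, "wx": 0, "wy": 0, "wz": 0.039, "grip": 0.15},
    {"dx": 0, "dy": 0, "dz": 0, "wx": 0, "wy": 0, "wz": 0.039, "grip": 0.15},
  ],
)

```text
t: 28.05
tool_pos: [0.5048, 0.1149, 0.1671]
orientation: [[-0.202, -0.802, 0.562], [-0.955, 0.288, 0.067], [-0.215, -0.523, -0.825]]
ft_force: [0.1, 0.8, 0.2]
gripper_width: 0.573
grasp_force: 0.0
```

```bash
cat > m2.py <<'E'
from meas import *
print('====')
n,u,l,D0=frame(pk)
def run(c,rng):
    from scipy.signal import find_peaks
    # centre from ticks (15 deg apart)
    e=np.zeros(2)
    for _ in range(4):
        D=D0+e[0]*u+e[1]*l;a=np.arange(-60,260,.25);v=arc(c,D,.0005,.052,a);k,_=find_peaks(v,prominence=25,distance=20);t=a[k]
        b=t-15*np.round(t/15);ok=(abs(b)<4)&(abs(t-138)>12)&~((t>rng[0])&(t<rng[1]))
        A=np.column_stack([np.cos(np.radians(t[ok])),np.sin(np.radians(t[ok])),np.ones(ok.sum())])
        x=np.linalg.lstsq(A,np.radians(b[ok]),rcond=None)[0];e+=np.array([-x[1],x[0]])*.052
    print('centre',e.round(4),'bias deg',np.degrees(x[2]).round(2),'n',ok.sum(),b[ok].round(1))
    D=D0+e[0]*u+e[1]*l;line(c,D,*rng);red(c,D)
run(load('w9'),(-20,30))
c=snap('wrist','w12');run(c,(110,170));kn(.08,229)
E
python3 m2.py| sed -n '/====/,$p'
```

```text
====
centre [-0.0002  0.0006] bias deg -0.08 n 14 [ 0.   0.   0.2  0.2  0.  -0.5 -0.2 -0.5 -0.2  0.2 -0.2  0.  -0.2  0. ]
line 0.046 0.015 170.0 4.929297807655188
line 0.046 0.02 169.0 4.9786663164195435
line 0.046 0.025 170.0 4.994448048796727
line 0.046 0.03 170.0 5.035989166047489
line 0.046 0.035 170.0 5.045060169204956
red 0.045 88.0 138.05737608795064
red 0.05 92.0 138.09360454146903
red 0.055 87.0 138.23869968609648
red 0.06 85.0 138.14439222598187
centre [-0.0003  0.0007] bias deg -0.39 n 17 [-0.5 -0.2 -0.8 -0.2  0.  -0.2 -0.5 -0.5  0.  -0.8 -0.5 -0.5 -0.2 -0.5
 -0.2 -0.5 -0.2]
line 0.046 0.015 168.0 138.4548808639264
line 0.046 0.02 168.0 138.3944167462801
line 0.046 0.025 168.0 136.11823553544744
line 0.046 0.03 169.0 129.0983779144214
line 0.046 0.035 168.0 130.20873674137727
red 0.045 109.0 142.73638796925331
red 0.05 112.0 139.61833293680422
red 0.055 110.0 138.41684909329607
red 0.06 107.0 138.3567784212833
shift share [ 0.0054 -0.0035  0.    ] min rows 0.0
turn share [1.000e-04 7.000e-04 1.016e-01] min rows 2.6
h 0.0800 u -0.0003 l 0.0019 ang -112.7 q [ 14.2  18.7 -51.2 140.7 102.7  28.8  36.8] F [ 0.9  1.3 -0.7] 0.573 28.1
```

The pointer (138.4°) coincides with the red mark (138.4°) in the same view. Now I'll swing the lever back.

```bash
python3 - <<'E'
from h import *
P1=[.52,-.09,.23];go(P1)
s=env.observe();A=np.array(s['orientation'])
for y in(6.6,-173.4):
    print(y);go(None,down(y))
# tilt-only alternative: minimal rotation bringing z down
z=A[:,2];ax=np.cross(z,[0,0,-1]);ang=np.arctan2(np.linalg.norm(ax),-z[2]);Rt=Ro.from_rotvec(ax/np.linalg.norm(ax)*ang).as_matrix()@A
go(None,Rt);print(np.degrees(np.arctan2(Rt[1,1],Rt[0,1])))
for y in(6.6,-173.4): go(None,down(y),ori=Rt)
go([.6345,-.103,.15],pos=np.array(P1),ori=down(6.6));go([.6345,-.103,.15],pos=np.array(P1),ori=down(-173.4))
E
```

```text
shift share [ 0.5937 -0.3527 -0.1902] min rows 5.2
6.6
turn share [0.053  0.2597 0.8387] min rows 22.1
-173.4
turn share [-0.1886  0.0385 -0.1223] min rows 5.7
turn share [-0.1762  0.0744  0.    ] min rows 4.8
163.89161311632958
turn share [0.     0.     0.8738] min rows 22.0
turn share [-0.      0.     -0.1262] min rows 3.2
shift share [-0.0869  0.3742  0.2667] min rows 3.4
shift share [ 0.0869 -0.3742  0.2667] min rows 3.4
```

Emit:
move_arm(
  increments=[
    {"dx": 0.0848, "dy": -0.0504, "dz": -0.0272, "wx": 0, "wy": 0, "wz": 0, "grip": 0.15},
    {"dx": 0.0848, "dy": -0.0504, "dz": -0.0272, "wx": 0, "wy": 0, "wz": 0, "grip": 0.15},
    {"dx": 0.0848, "dy": -0.0504, "dz": -0.0272, "wx": 0, "wy": 0, "wz": 0, "grip": 0.15},
    {"dx": 0.0848, "dy": -0.0504, "dz": -0.0272, "wx": 0, "wy": 0, "wz": 0, "grip": 0.15},
    {"dx": 0.0848, "dy": -0.0504, "dz": -0.0272, "wx": 0, "wy": 0, "wz": 0, "grip": 0.15},
    {"dx": 0.0848, "dy": -0.0504, "dz": -0.0272, "wx": 0, "wy": 0, "wz": 0, "grip": 0.15},
    {"dx": 0.0848, "dy": -0.0504, "dz": -0.0272, "wx": 0, "wy": 0, "wz": 0, "grip": 0.15},
    {"dx": 0, "dy": 0, "dz": 0, "wx": 0, "wy": 0, "wz": 0, "grip": 0.15},
  ],
)

```text
t: 28.77
tool_pos: [0.5185, -0.0496, 0.2146]
orientation: [[-0.206, -0.805, 0.556], [-0.957, 0.283, 0.056], [-0.203, -0.521, -0.829]]
ft_force: [1.0, 0.0, 0.5]
gripper_width: 0.574
grasp_force: 0.0
```

Emit:
move_arm(
  increments=[
    {"dx": 0, "dy": 0, "dz": 0, "wx": -0.0352, "wy": 0.0149, "wz": 0, "grip": 0.15},
    {"dx": 0, "dy": 0, "dz": 0, "wx": -0.0352, "wy": 0.0149, "wz": 0, "grip": 0.15},
    {"dx": 0, "dy": 0, "dz": 0, "wx": -0.0352, "wy": 0.0149, "wz": 0, "grip": 0.15},
    {"dx": 0, "dy": 0, "dz": 0, "wx": -0.0352, "wy": 0.0149, "wz": 0, "grip": 0.15},
    {"dx": 0, "dy": 0, "dz": 0, "wx": -0.0352, "wy": 0.0149, "wz": 0, "grip": 0.15},
    {"dx": 0, "dy": 0, "dz": 0, "wx": 0, "wy": 0, "wz": 0.034, "grip": 0.15},
    {"dx": 0, "dy": 0, "dz": 0, "wx": 0, "wy": 0, "wz": 0.034, "grip": 0.15},
    {"dx": 0, "dy": 0, "dz": 0, "wx": 0, "wy": 0, "wz": 0.034, "grip": 0.15},
    {"dx": 0, "dy": 0, "dz": 0, "wx": 0, "wy": 0, "wz": 0, "grip": 0.15},
  ],
)

```text
t: 29.52
tool_pos: [0.5298, -0.056, 0.2155]
orientation: [[-0.572, -0.805, 0.159], [-0.817, 0.575, -0.027], [-0.07, -0.145, -0.987]]
ft_force: [-0.1, -0.1, 1.4]
gripper_width: 0.578
grasp_force: 0.0
```

```bash
python3 - <<'E'
from h import *
s=env.observe();A=np.array(s['orientation']);print(s['tool_pos'],s['qpos'],s['t'],s['ft_force'],np.degrees(np.arctan2(A[1,1],A[0,1])))
print(A.round(3));go([.635,-.1035,.15],down(np.degrees(np.arctan2(A[1,1],A[0,1]))))
c=snap('wrist','w13');print(orange(c))
E
```

```text
[ 0.52976412 -0.05595658  0.21547183] [ 45.73637411  26.33430593 -65.4857167  110.85808278  35.16505752
  53.84952794 108.93066213] 29.5167 [-0.07916464 -0.13432329  1.39741569] 144.43845451965927
[[-0.572 -0.805  0.159]
 [-0.817  0.575 -0.027]
 [-0.07  -0.145 -0.987]]
shift share [-0.0559 -0.3419  0.2753] min rows 3.2
turn share [-0.0463  0.0224  0.0016] min rows 1.3
[(np.int32(62), array([160.7, 184.5]), array([ 0.6302, -0.1062,  0.094 ]))]
```

Emit:
move_arm(
  increments=[
    {"dx": 0, "dy": 0, "dz": 0, "wx": -0.0232, "wy": 0.0112, "wz": 0, "grip": 0.15},
    {"dx": 0, "dy": 0, "dz": 0, "wx": -0.0232, "wy": 0.0112, "wz": 0, "grip": 0.15},
    {"dx": 0, "dy": 0, "dz": 0, "wx": 0, "wy": 0, "wz": 0, "grip": 0.15},
  ],
)

```text
t: 29.82
tool_pos: [0.5309, -0.0569, 0.2155]
orientation: [[-0.573, -0.82, -0.004], [-0.82, 0.573, 0.002], [0.001, 0.005, -1.0]]
ft_force: [0.3, -0.2, -0.4]
gripper_width: 0.576
grasp_force: 0.0
```

```bash
python3 - <<'E'
from h import *
s=env.observe();A=np.array(s['orientation']);print(s['tool_pos'],s['qpos']);print(A.round(3))
go([.635,-.1035,.15],down(np.degrees(np.arctan2(A[1,1],A[0,1]))))
E
```

```text
[ 0.53088022 -0.05686219  0.21545992] [ 42.43629255  31.99365658 -64.52069646 102.07016265  31.21208612
  66.54981992 113.1717282 ]
[[-0.573 -0.82  -0.004]
 [-0.82   0.573  0.002]
 [ 0.001  0.005 -1.   ]]
shift share [-0.0715 -0.3746  0.2164] min rows 3.2
turn share [ 0.0015 -0.0002  0.    ] min rows 0.0
```

Emit:
move_arm(
  increments=[
    {"dx": -0.0143, "dy": -0.0749, "dz": 0.0433, "wx": 0, "wy": 0, "wz": 0, "grip": 0.15},
    {"dx": -0.0143, "dy": -0.0749, "dz": 0.0433, "wx": 0, "wy": 0, "wz": 0, "grip": 0.15},
    {"dx": -0.0143, "dy": -0.0749, "dz": 0.0433, "wx": 0, "wy": 0, "wz": 0, "grip": 0.15},
    {"dx": -0.0143, "dy": -0.0749, "dz": 0.0433, "wx": 0, "wy": 0, "wz": 0, "grip": 0.15},
    {"dx": -0.0143, "dy": -0.0749, "dz": 0.0433, "wx": 0, "wy": 0, "wz": 0, "grip": 0.15},
    {"dx": 0, "dy": 0, "dz": 0, "wx": 0, "wy": 0, "wz": 0, "grip": 0.15},
    {"dx": 0, "dy": 0, "dz": 0, "wx": 0, "wy": 0, "wz": 0, "grip": 0.15},
  ],
)

```text
t: 30.4
tool_pos: [0.6332, -0.1027, 0.1496]
orientation: [[-0.572, -0.82, -0.001], [-0.82, 0.572, 0.002], [-0.001, 0.002, -1.0]]
ft_force: [-0.3, 0.4, 0.3]
gripper_width: 0.574
grasp_force: 0.0
```

```bash
python3 - <<'E'
from h import *
s=env.observe();A=np.array(s['orientation']);print(s['tool_pos'],s['qpos'])
go([.6345,-.104,.046],down(np.degrees(np.arctan2(A[1,1],A[0,1]))))
c=snap('wrist','w14');print(orange(c))
E
```

```text
[ 0.63324844 -0.10266412  0.1495759 ] [ 37.18302501  43.39664458 -58.18847492  91.23570199  38.96186436
  67.81669125 115.73491555]
shift share [ 0.0015 -0.0066  0.3452] min rows 2.5
turn share [ 0.0006  0.0002 -0.    ] min rows 0.0
[]
```

Emit:
move_arm(
  increments=[
    {"dx": 0.001, "dy": -0.005, "dz": 0.05, "wx": 0, "wy": 0, "wz": 0, "grip": 0.15},
    {"dx": 0, "dy": 0, "dz": 0.07, "wx": 0, "wy": 0, "wz": 0, "grip": 0.15},
    {"dx": 0, "dy": 0, "dz": 0.07, "wx": 0, "wy": 0, "wz": 0, "grip": 0.15},
    {"dx": 0, "dy": 0, "dz": 0.06, "wx": 0, "wy": 0, "wz": 0, "grip": 0.15},
    {"dx": 0, "dy": 0, "dz": 0.05, "wx": 0, "wy": 0, "wz": 0, "grip": 0.15},
    {"dx": 0, "dy": 0, "dz": 0.035, "wx": 0, "wy": 0, "wz": 0, "grip": 0.15},
    {"dx": 0, "dy": 0, "dz": 0, "wx": 0, "wy": 0, "wz": 0, "grip": 0.15},
  ],
)

```text
t: 31.03
tool_pos: [0.6328, -0.103, 0.0488]
orientation: [[-0.573, -0.819, -0.003], [-0.819, 0.573, 0.003], [-0.001, 0.004, -1.0]]
ft_force: [-0.3, -0.3, 0.5]
gripper_width: 0.575
grasp_force: 0.0
```

Emit:
move_arm(
  increments=[
    {"dx": 0, "dy": 0, "dz": 0, "wx": 0, "wy": 0, "wz": 0, "grip": -0.1},
    {"dx": 0, "dy": 0, "dz": 0, "wx": 0, "wy": 0, "wz": 0, "grip": -0.3},
    {"dx": 0, "dy": 0, "dz": 0, "wx": 0, "wy": 0, "wz": 0, "grip": -1},
    {"dx": 0, "dy": 0, "dz": 0, "wx": 0, "wy": 0, "wz": 0, "grip": -1},
    {"dx": 0, "dy": 0, "dz": 0, "wx": 0, "wy": 0, "wz": 0, "grip": -1},
  ],
)

```text
t: 31.45
tool_pos: [0.6344, -0.1024, 0.0521]
orientation: [[-0.574, -0.819, 0.0], [-0.819, 0.574, 0.003], [-0.003, 0.002, -1.0]]
ft_force: [-2.9, 0.7, 6.8]
gripper_width: 0.263
grasp_force: 58.6
```

```bash
cat > sw.py <<'E'
from h import *
s=env.observe();A=np.array(s['orientation']);p=np.array(s['tool_pos']);piv=np.array([.624,-.005,p[2]])
d=p-piv;print(p,s['ft_force'].round(1),s['qpos'].round(1),'r',np.hypot(*d[:2]),'lever deg',np.degrees(np.arctan2(d[1],d[0]))+180-6.56,s['t'])
d=d/np.hypot(*d[:2])*.1;print('6deg cw step share',(A.T@(Ro.from_euler('z',-6,degrees=True).apply(d)-d)/.3).round(4))
E
python3 sw.py
```

```text
[ 0.6343696  -0.10244499  0.05214565] [-2.9  0.7  6.8] [ 35.2  49.2 -54.   96.4  45.4  58.9 110.6] r 0.0979951749173924 lever deg 89.51426592602726 31.45
6deg cw step share [ 0.0215  0.0275 -0.    ]
```

Emit:
move_arm(
  increments=[
    {"dx": 0.0215, "dy": 0.0275, "dz": 0, "wx": 0, "wy": 0, "wz": 0.0333, "grip": -1},
    {"dx": 0.0215, "dy": 0.0275, "dz": 0, "wx": 0, "wy": 0, "wz": 0.0333, "grip": -1},
    {"dx": 0.0215, "dy": 0.0275, "dz": 0, "wx": 0, "wy": 0, "wz": 0.0333, "grip": -1},
    {"dx": 0.0215, "dy": 0.0275, "dz": 0, "wx": 0, "wy": 0, "wz": 0.0333, "grip": -1},
    {"dx": 0.0215, "dy": 0.0275, "dz": 0, "wx": 0, "wy": 0, "wz": 0.0333, "grip": -1},
  ],
)

```text
t: 31.87
tool_pos: [0.5837, -0.0953, 0.0522]
orientation: [[-0.909, -0.417, 0.002], [-0.417, 0.909, 0.002], [-0.003, 0.001, -1.0]]
ft_force: [0.5, 0.4, 2.1]
gripper_width: 0.258
grasp_force: 58.7
```

```bash
python3 sw.py
```

```text
[ 0.58371863 -0.0953462   0.05217464] [0.5 0.4 2.1] [ 33.6  43.4 -47.4 104.6  40.7  50.5  81.3] r 0.09891928203286038 lever deg 59.410023052875744 31.8667
6deg cw step share [ 0.0216  0.0274 -0.    ]
```

Emit:
move_arm(
  increments=[
    {"dx": 0.0215, "dy": 0.0275, "dz": 0, "wx": 0, "wy": 0, "wz": 0.0333, "grip": -1},
    {"dx": 0.0215, "dy": 0.0275, "dz": 0, "wx": 0, "wy": 0, "wz": 0.0333, "grip": -1},
    {"dx": 0.0215, "dy": 0.0275, "dz": 0, "wx": 0, "wy": 0, "wz": 0.0333, "grip": -1},
    {"dx": 0.0215, "dy": 0.0275, "dz": 0, "wx": 0, "wy": 0, "wz": 0.0333, "grip": -1},
    {"dx": 0.0215, "dy": 0.0275, "dz": 0, "wx": 0, "wy": 0, "wz": 0.0333, "grip": -1},
    {"dx": 0.0215, "dy": 0.0275, "dz": 0, "wx": 0, "wy": 0, "wz": 0.0333, "grip": -1},
    {"dx": 0.0215, "dy": 0.0275, "dz": 0, "wx": 0, "wy": 0, "wz": 0.0333, "grip": -1},
    {"dx": 0.0215, "dy": 0.0275, "dz": 0, "wx": 0, "wy": 0, "wz": 0.0333, "grip": -1},
  ],
)

```text
t: 32.53
tool_pos: [0.5283, -0.0356, 0.0521]
orientation: [[-0.918, 0.396, 0.0], [0.396, 0.918, 0.001], [0.0, 0.001, -1.0]]
ft_force: [-1.2, -3.1, 4.5]
gripper_width: 0.261
grasp_force: 59.0
```

Emit:
move_arm(
  increments=[
    {"dx": 0.0215, "dy": 0.0275, "dz": 0, "wx": 0, "wy": 0, "wz": 0.0333, "grip": -1},
    {"dx": 0.0215, "dy": 0.0275, "dz": 0, "wx": 0, "wy": 0, "wz": 0.0333, "grip": -1},
    {"dx": 0.007, "dy": 0.009, "dz": 0, "wx": 0, "wy": 0, "wz": 0.005, "grip": -1},
    {"dx": 0, "dy": 0, "dz": 0, "wx": 0, "wy": 0, "wz": 0, "grip": -1},
  ],
)

```text
t: 32.87
tool_pos: [0.5239, -0.016, 0.0521]
orientation: [[-0.808, 0.589, -0.001], [0.589, 0.808, -0.005], [-0.002, -0.004, -1.0]]
ft_force: [-0.8, -19.4, 7.7]
gripper_width: 0.26
grasp_force: 60.3
```

```bash
python3 sw.py
```

```text
[ 0.52394035 -0.01603942  0.05208685] [ -0.8 -19.4   7.7] [ 16.7  34.8 -30.4 114.9  28.6  37.8  21.6] r 0.10066678503698785 lever deg -0.2641106150106767 32.8667
6deg cw step share [ 0.0221  0.027  -0.0002]
```

The lever is at the locked stop: 0° with a 19 N reaction. Now I'll release it, rise clear and verify.

Emit:
move_arm(
  increments=[
    {"dx": 0, "dy": 0, "dz": 0, "wx": 0, "wy": 0, "wz": 0, "grip": 0.0},
    {"dx": 0, "dy": 0, "dz": 0, "wx": 0, "wy": 0, "wz": 0, "grip": 0.15},
    {"dx": 0, "dy": 0, "dz": 0, "wx": 0, "wy": 0, "wz": 0, "grip": 0.15},
    {"dx": 0, "dy": 0, "dz": -0.04, "wx": 0, "wy": 0, "wz": 0, "grip": 0.15},
    {"dx": 0, "dy": 0, "dz": -0.09, "wx": 0, "wy": 0, "wz": 0, "grip": 0.15},
    {"dx": 0, "dy": 0, "dz": -0.1, "wx": 0, "wy": 0, "wz": 0, "grip": 0.15},
    {"dx": 0, "dy": 0, "dz": -0.1, "wx": 0, "wy": 0, "wz": 0, "grip": 0.15},
    {"dx": 0, "dy": 0, "dz": -0.1, "wx": 0, "wy": 0, "wz": 0, "grip": 0.15},
    {"dx": 0, "dy": 0, "dz": -0.1, "wx": 0, "wy": 0, "wz": 0, "grip": 0.15},
    {"dx": 0, "dy": 0, "dz": -0.08, "wx": 0, "wy": 0, "wz": 0, "grip": 0.15},
  ],
)

```text
t: 33.7
tool_pos: [0.5245, -0.0102, 0.2368]
orientation: [[-0.811, 0.584, 0.001], [0.584, 0.811, 0.004], [0.001, 0.004, -1.0]]
ft_force: [0.5, 0.7, -0.6]
gripper_width: 0.574
grasp_force: 0.0
```

Emit:
move_arm(
  increments=[
    {"dx": 0.1, "dy": 0, "dz": -0.05, "wx": 0, "wy": 0, "wz": 0, "grip": 0.15},
    {"dx": 0.08, "dy": 0, "dz": -0.05, "wx": 0, "wy": 0, "wz": 0, "grip": 0.15},
    {"dx": 0, "dy": 0, "dz": 0, "wx": 0, "wy": 0, "wz": 0, "grip": 0.15},
    {"dx": 0, "dy": 0, "dz": 0, "wx": 0, "wy": 0, "wz": 0, "grip": 0.15},
  ],
)

```text
t: 34.03
tool_pos: [0.4803, 0.0215, 0.2656]
orientation: [[-0.812, 0.583, 0.002], [0.583, 0.812, 0.003], [0.0, 0.003, -1.0]]
ft_force: [-0.4, -0.3, 0.4]
gripper_width: 0.578
grasp_force: 0.0
```

```bash
cat > fin.py <<'E'
from meas import *
print('====');n,u,l,D0=frame(pk);D=D0-.0002*u+.0006*l
s=env.observe();print(s['tool_pos'],s['ft_force'].round(1),s['t'])
for nm in('wrist','side','top'):
    c=snap(nm,'fin_'+nm);print(nm,orange(c),'proj knob',np.round(proj(c,D),0),'handle0',np.round(proj(c,(.5243,-.0172,.094)),1))
    i=c['image'].astype(int);a=load({'wrist':'w1','side':'side0','top':'top0'}[nm])
    if nm=='wrist':line(c,D,110,170);red(c,D)
    else: print('orange before',orange(a))
E
python3 fin.py | sed -n '/====/,$p'
```

```text
====
[0.48028402 0.02153455 0.26558598] [-0.4 -0.3  0.4] 34.0333
wrist [] proj knob [370. 168.] handle0 [250.3 219.3]
line 0.046 0.015 164.0 139.974233087666
line 0.046 0.02 163.0 139.64880395630544
line 0.046 0.025 163.0 139.49547050312478
line 0.046 0.03 163.0 140.32879510914483
line 0.046 0.035 164.0 139.5092286736022
red 0.045 0.0 0.0
red 0.05 0.0 0.0
red 0.055 84.0 135.29873805843448
red 0.06 93.0 138.63876511673186
side [] proj knob [247. 173.] handle0 [252.  199.6]
orange before []
top [] proj knob [205. 190.] handle0 [252.  197.9]
orange before []
```

```bash
python3 - <<'E'
from h import *
for f in('side0','fin_side','top0','fin_top','w1','fin_wrist'):
    c=load(f);i=c['image'].astype(int);m=(i[:,:,0]>120)&(i[:,:,0]>1.5*i[:,:,1])&(i[:,:,1]>1.4*i[:,:,2])
    x,y=map(int,proj(c,(.5243,-.0172,.08)));M=np.zeros_like(m);M[max(0,y-30):y+30,max(0,x-30):x+30]=1;v=np.argwhere(m&M)
    print(f,len(v),v.mean(0).round(2)[::-1] if len(v) else None, np.round(proj(c,(.5243,-.0172,.08)),1))
for a,b in(('side0','fin_side'),('top0','fin_top')):
    A,B=[cv2.GaussianBlur(load(k)['image'],(0,0),1.2).astype(int) for k in(a,b)];d=(abs(A-B).max(2)>35).astype(np.uint8)
    n,l,s,ce=cv2.connectedComponentsWithStats(d);print(b,[tuple(s[k]) for k in range(1,n) if s[k,4]>15])
E
```

```text
side0 30 [250.47 200.07] [252.  202.6]
fin_side 31 [250.19 199.9 ] [252.  202.6]
top0 33 [251.52 198.61] [251.8 198.4]
fin_top 0 None [251.8 198.4]
w1 275 [294.05  85.47] [294.1  84.9]
fin_wrist 390 [252.14 212.77] [250.5 214.6]
fin_side [(np.int32(85), np.int32(0), np.int32(28), np.int32(97), np.int32(846)), (np.int32(112), np.int32(0), np.int32(146), np.int32(157), np.int32(7916)), (np.int32(38), np.int32(35), np.int32(11), np.int32(131), np.int32(710)), (np.int32(286), np.int32(105), np.int32(14), np.int32(11), np.int32(121)), (np.int32(172), np.int32(113), np.int32(28), np.int32(15), np.int32(182)), (np.int32(78), np.int32(118), np.int32(21), np.int32(65), np.int32(390)), (np.int32(272), np.int32(122), np.int32(17), np.int32(12), np.int32(123)), (np.int32(132), np.int32(128), np.int32(77), np.int32(86), np.int32(1334)), (np.int32(286), np.int32(135), np.int32(11), np.int32(8), np.int32(70)), (np.int32(105), np.int32(158), np.int32(31), np.int32(62), np.int32(736)), (np.int32(34), np.int32(166), np.int32(11), np.int32(24), np.int32(176)), (np.int32(101), np.int32(168), np.int32(7)
[... 1627 characters left out ...]
p.int32(42), np.int32(667)), (np.int32(202), np.int32(182), np.int32(4), np.int32(13), np.int32(32)), (np.int32(0), np.int32(201), np.int32(106), np.int32(72), np.int32(3791)), (np.int32(347), np.int32(200), np.int32(26), np.int32(36), np.int32(561)), (np.int32(115), np.int32(236), np.int32(96), np.int32(100), np.int32(3207)), (np.int32(308), np.int32(243), np.int32(192), np.int32(141), np.int32(5708)), (np.int32(172), np.int32(281), np.int32(5), np.int32(8), np.int32(24)), (np.int32(0), np.int32(312), np.int32(18), np.int32(21), np.int32(319)), (np.int32(88), np.int32(321), np.int32(136), np.int32(63), np.int32(3296)), (np.int32(0), np.int32(361), np.int32(31), np.int32(23), np.int32(421))]
```

```bash
python3 -c "
from bench import env
print(env.close_job())"
```

```text
the job is handed in; nothing more can be done
None
```

I handed the job in at about 34 s, with no verdict shown: the grey brush lies flat in the tray beside the comb, the knob pointer measured within about 0.5° of the red mark before re-locking (a later, partly blocked view read about 1° higher), the lever is back at its red lock stop, and I saw no sign that the other objects were disturbed.

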